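# Load the plate cassette and bring its ringed spot under the extraction needle

## Task

Load the plate cassette into the spot-extraction stand: slide it flat, nose first, under the two lips of the sliding carriage until it is fully home against the carriage's end wall. Then shift the carriage, cassette and all, until the red-ringed spot is right below the needle, and only then press the black knob of the head fully down and leave everything so. Do not disturb the timer, bottle, petri dish or tip box.

Things in the scene. Friction and masses are not known exactly. Their poses are not given: they have to be found in the camera images.
- cassette: Flat black plate cassette, 150 x 64 x 8 mm (x long, y wide), loose, lying on the bench. Origin: centre of its underside; +x to the nose, z up. A white plate with small spots covers x -34 to 70, y -24 to 24 mm of its top. An upright blue cross handle (12 mm in x, 44 mm in y, rising from z 8 to 34 mm) stands at x = -55 mm. Centre of mass near x = -26 mm; 0.16 kg.
- cassette_grip (a point): Middle of the cassette's blue handle: x = -55, y = 0, z = 21 mm of the cassette; the handle is 12 mm thick along the cassette's x and is gripped across that.
- cassette_nose (a point): Middle of the lower front edge of the cassette (its +x end): x = 75, y = 0, z = 0 mm of the cassette.
- ringed_spot (a point): Centre of the brown spot with a red ring of 14 mm on the cassette's white plate: x = 40, y = 6, z = 8 mm of the cassette. A red line runs back from the ring toward the handle, a short tick toward +y.
- stand: Grey and white spot-extraction stand, fixed to the bench, about 166 x 200 mm. Origin on the bench, z up; +x is the direction in which the cassette goes in, +y to the white column (56 x 40 mm, x = 0, y = 98 mm, 102 mm high). A white overarm, 32 mm wide, its underside at z = 70 mm, runs from the column to the needle head at x = 0, y = 8 mm.
- carriage (a joint): Travel in m of the aluminium carriage along the stand's +y, 0 to 0.05, stiff (2.5 N), stays where left. Its loading floor is at z = 24 mm from the bench, 88 mm wide, x -118 to 43 mm of the stand. Moving the loaded cassette sideways by its handle takes the carriage along.
- slot_end (a point): On the carriage: middle of the end wall's foot, on the floor of the slot; axes as the stand's. When the cassette is fully home its nose point is here. Its y on the stand is -25 mm plus the carriage travel.
- slot_mouth (a point): On the carriage: middle of the slot's mouth on the floor, 95 mm before slot_end; axes as the stand's. Slot 66 mm wide and 10 mm high between dark side rails and below their two lips, each 7 mm over the slot, lips 4 mm thick, open between them (52 mm). Lead-in cheeks flare out to about 26 mm before the mouth; the lips' front ends bend up. The bare floor runs on 58 mm before the mouth.
- extraction_head (a joint): Downward travel in m of the head (black knob, stem and needle together): 0 raised, 0.012 fully down; about 2.5 N moves it and it stays where left. Fully down the needle ends about 1.5 mm above the plate.
- needle_tip (a point): Tip of the steel needle under the head, pointing down; 13.5 mm above the loaded cassette's top when the head is raised. It moves only up and down.
- head_knob (a point): Middle of the top of the black mushroom knob (32 mm across), straight above the needle; z = 126 mm when raised.
- timer: White bench timer, 70 x 64 x 20 mm, bystander; origin: centre of its underside.
- amber_bottle: Amber glass bottle with black cap, 50 mm across, 100 mm high, bystander; origin: centre of its underside.
- petri_dish: Clear petri dish, 69 mm across, 14 mm high, bystander; origin: centre of its underside.
- tip_box: Blue pipette tip box with clear lid, 100 x 70 x 58 mm, bystander; origin: centre of its underside.

How it is judged:
By the outcome, as a careful person would: the job done as asked, in the order asked, and still so for the second after the job is handed in, with the robot touching nothing.
It also fails if it takes over 61 s, if anything falls off the work surface, if the arm or the gripper's body presses on something with over 40 N, if the wrist force passes 120 N, or if a joint passes its speed limit or range.

## Robot

A 6-joint arm with a two-finger parallel gripper is mounted at the origin on a cart in front of the work surface, level with it; the furniture and walls round the work are solid. World frame = base frame: x ahead of the robot, y to its left, z up, the work surface at z = 0. Lengths are in m, angles in rad, forces in N, time in s.
With the tool pointing down it reaches from about 0.225 to 0.875 m from the base axis. Payload 3.4 kg.
Tool frame: the origin (TCP) lies where the fingers leave the gripper's body, on its centre line; the fingertips stand 73 mm ahead of it and the grasp point (between the pads) lies 54 mm ahead of it (manip.pinch_z is the distance from the TCP to the grasp point, in m); z points along the fingers, y is the line along which they close (so a half turn about z gives the same grasp; the last joint's range is limited). The gripper opens to 85 mm and grips with 20 to 120 N. Pads are 22 mm wide; open, the fingers measure 114 mm over their backs; the gripper's body (76 mm by 85 mm) begins 54 mm behind the grasp point. The pads swing forward as they close: fully open they stand 13 mm farther back than shut.
Start: joints at [-1.247, 0.276, 1.505, -0, 1.361, -0.121], TCP at [0.247, -0.519, 0.304] pointing down, gripper open.
Joint ranges: [-2.89, 2.89], [-0.75, 2.08], [0.22, 2.7], [-1.18, 4.32], [0.11, 2.71], [-2.7, 2.7]. Speed limits (rad/s): [2.57, 2.57, 3.14, 3.14, 3.14, 3.14].

## Interface

Orientations are given as a unit quaternion [w, x, y, z].
In Python, from rig import readout, imaging, manip gives the robot as it stands. The module is installed in compiled form; this text tells all that it offers.
- The arm moves only by the tool servo_tool, never from a script. Its argument "moves" is a list of rows, each an object with "dp": the shift along the tool's x, y, z in units of 0.2 m (1.0 is 0.2 m), a list of three; "delta_rot": the turn, a rotation vector about the tool's x, y, z in units of 0.1 rad (1.0 is 0.1 rad), a list of three; "fingers": the opening, from 0 (shut) to 1 (fully open). In form: [{"dp": [dx, dy, dz], "delta_rot": [wx, wy, wz], "fingers": fingers}, ...]. A call has 1 to 5 rows; each row shifts and turns the commanded pose from where the row before left it, along the tool's axes as they then stand; what a row does not reach is not made up. A row lasts 1/10 s, in which the tool goes at most 50 mm and 8.59 degrees, less where a joint would pass 70% of its speed; a pose out of reach is approached as far as the arm can. A call with a number of a shift or a turn outside -1 to 1 is refused whole. A call with a gripper value outside its range is refused whole. The fingers move at their own pace and stop on an object; "force" is the grip in N (left out, the last holds). Time passes only in rows, so rows that do not move let the fingers close. It gives the time, the measured TCP pose, the force, the opening and the grip force at its end, in the units of the state.
- readout.get_state(): the state, without advancing time (a new reading comes with each control period).
- imaging.get_image(name): name is "scene" or "top" or "wrist"; returns (picture, depth): 384x512x3 uint8, red, green, blue; 384x512 float32, m along the optical axis (not along the pixel's ray), 0 where there is no reading.
- imaging.calibration(name): a dict with "intrinsics" (3x3 intrinsics, pixels), "dist" ([k1, k2, p1, p2, k3] as OpenCV has them; the pictures are not rectified), "R" (3x3) and "t" (3): a world point X has camera coordinates R X + t; the wrist camera has in their place "hand_eye" (4x4, takes a point from camera to tool coordinates, whose origin is the TCP and whose axes are the flange's). Camera axes: x right, y down, z forward; pixel columns grow to the right and rows downward; lengths in m; the calibration is good to about 2 mm. A picture is of the moment at which its call begins: read the wrist's pose just before it. calibration takes no time and is no camera call.
- manip.sign_off(): hands the job in; it is judged then, once.
The state is a dict: "clock": time; "qpos": joint angles; "qd": joint speeds; "effort": joint torques, N m; "position": TCP position; "ee_rot": TCP orientation; "contact_force": force on the tool from outside, world axes, zero at the start; "moment": the same for the moment, N m; "width": finger opening in m; "gripper_force": force on a finger pad.
Only numpy, scipy, OpenCV 4.12 (cv2) and the standard library are available. Lean on these libraries where they do the work, as an engineer would, in place of code of your own. Each camera call takes 0.05 s, during which the arm holds its last target. There are 200 camera calls.

## Working session

There is one attempt and no reset: what is moved stays moved. The work goes in short steps, Python scripts to look and compute and a tool call to move; the robot and the scene stay as the last step left them, time stands still between calls to the robot, and variables do not carry over. Pictures are saved under pics/ and viewed, at most 10 in all, crops included, and the job is handed in when it is done.

Besides the shell and the picture viewer there is one more tool, called after ">>>" as a command line: name --argument value ..., lists and objects as JSON in quotes. servo_tool: Moves the arm, as the interface text tells. Its arguments: {"type":"object","properties":{"moves":{"type":"array"},"force":{"type":"number"}},"required":["moves"]}

```bash
mkdir -p pics; ls
python3 - <<'E'
from rig import readout, imaging, manip
import cv2,numpy as np
s=readout.get_state();print(s['clock'],s['position'],s['ee_rot'],s['width'],manip.pinch_z)
for n in ['scene','top']:
    p,d=imaging.get_image(n);cv2.imwrite(f'pics/{n}0.png',cv2.cvtColor(p,cv2.COLOR_RGB2BGR));np.savez(f'pics/{n}0.npz',p=p,d=d)
    c=imaging.calibration(n);print(n,c)
print(imaging.calibration('wrist'))
E
```

```text
pics
0.0 [ 0.2472775  -0.51868413  0.303019  ] [-9.14834281e-04  9.75372543e-01  2.20561911e-01 -9.16317402e-05] 0.08524639438561755 0.0539
scene {'intrinsics': array([[397.77950661,   0.        , 258.75080501],
       [  0.        , 397.77950661, 193.20487378],
       [  0.        ,   0.        ,   1.        ]]), 'dist': array([-0.00523806,  0.        ,  0.        ,  0.        ,  0.        ]), 'R': array([[ 0.56526353, -0.82476194,  0.01564847],
       [-0.5392497 , -0.38380568, -0.74960187],
       [ 0.62424907,  0.41528417, -0.66170398]]), 't': array([-0.420566  ,  0.29342874,  1.20742898])}
top {'intrinsics': array([[499.25831754,   0.        , 252.59591212],
       [  0.        , 499.25831754, 192.94617967],
       [  0.        ,   0.        ,   1.        ]]), 'dist': array([-0.1754856,  0.       ,  0.       ,  0.       ,  0.       ]), 'R': array([[ 0.02278178, -0.99972871,  0.00484647],
       [-0.99173614, -0.02321133, -0.1261771 ],
       [ 0.12625536, -0.00193188, -0.99199589]]), 't': array([-0.17511868,  0.49652766,  1.45217331])}
{'intrinsics': array([[302.07247112,   0.        , 251.05199368],
       [  0.        , 302.07247112, 193.09484463],
       [  0.        ,   0.        ,   1.        ]]), 'dist': array([-0.08012338,  0.        ,  0.        ,  0.        ,  0.        ]), 'hand_eye': array([[-9.63019572e-04, -9.57916665e-01, -2.87044831e-01,
         7.36867490e-02],
       [ 9.99999300e-01, -1.11989919e-03,  3.82348630e-04,
        -7.31208732e-04],
       [-6.87719398e-04, -2.87044262e-01,  9.57917073e-01,
        -6.89262975e-02],
       [ 0.00000000e+00,  0.00000000e+00,  0.00000000e+00,
         1.00000000e+00]])}
```

View pics/scene0.png

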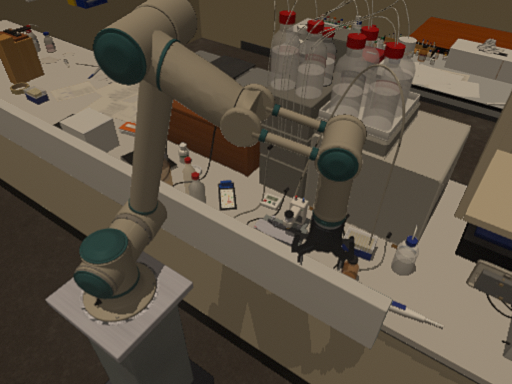

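View pics/top0.png

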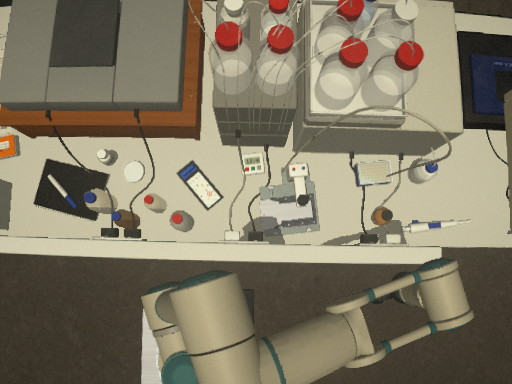

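The scene view shows the arm over the stand (~(290,230)). In the top view the stand is at about (290,205), with its column at (297,172) and knob at (303,200). The cassette is at about (200,186), handle end toward (213,200) or (186,170). I'll zoom in to check that.

Run:
```python
import cv2
p=cv2.imread('pics/top0.png')[140:250,165:325]
cv2.imwrite('pics/top0c.png',cv2.resize(p,None,fx=5,fy=5,interpolation=cv2.INTER_CUBIC))
```

```text
(no output)
```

View pics/top0c.png

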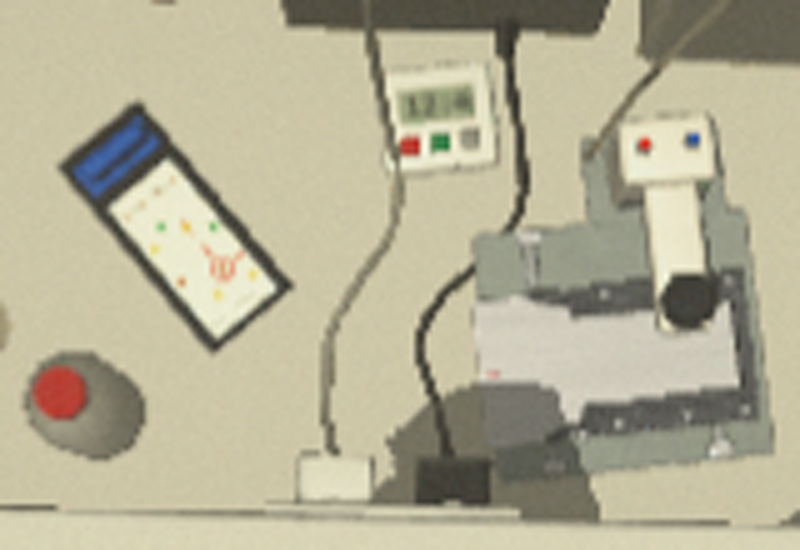

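The cassette's blue handle end is at the upper left (crop (115,150)) and its nose is at the lower right (crop (252,318)). The ring is at crop (223,267). The stand's mouth faces left, with the knob at crop (690,300), the column at (665,150) and the timer at (443,115). I'll turn these into coarse world coordinates.

```bash
cat > h.py <<'E'
import cv2,numpy as np
from scipy.spatial.transform import Rotation as Ro
from rig import readout, imaging, manip
def tool():
    s=readout.get_state();q=np.array(s['ee_rot'])
    return Ro.from_quat(q[[1,2,3,0]]).as_matrix(),np.array(s['position']),s
def cam(n):
    c=imaging.calibration(n)
    if n=='wrist':
        R,p,_=tool();H=c['hand_eye'];return c['intrinsics'],c['dist'],R@H[:3,:3],R@H[:3,3]+p
    R=c['R'];return c['intrinsics'],c['dist'],R.T,-R.T@c['t']
def ray(C,uv,z):
    K,d,Rc,o=C;n=cv2.undistortPoints(np.array(uv,float).reshape(-1,1,2),K,np.array(d))[:,0]
    v=np.c_[n,np.ones(len(n))]@Rc.T
    return o+v*((z-o[2])/v[:,2])[:,None]
def proj(C,X):
    K,d,Rc,o=C;r=cv2.Rodrigues(Rc.T)[0]
    return cv2.projectPoints(np.array(X,float).reshape(-1,1,3),r,-Rc.T@o,K,np.array(d))[0][:,0]
def shot(n,name):
    C=cam(n);p,d=imaging.get_image(n);cv2.imwrite(f'pics/{name}.png',p[:,:,::-1]);np.savez(f'pics/{name}.npz',p=p,d=d,K=C[0],dist=C[1],R=C[2],o=C[3]);return C,p,d
def load(name):
    f=np.load(f'pics/{name}.npz');return (f['K'],f['dist'],f['R'],f['o']),f['p'],f['d']
E
python3 - <<'E'
from h import *
np.set_printoptions(precision=4,suppress=True)
C=cam('top');f=lambda a:np.array(a)/5+[165,140]
c=ray(C,f([[290,285],[213,350],[62,165],[140,103]]),.008);print(c)
n=(c[0]+c[1])/2;t=(c[2]+c[3])/2;print('nose',n,'tail',t,np.linalg.norm(n-t),np.arctan2(*(n-t)[[1,0]]))
print('knob',ray(C,f([[690,300]]),.126),'column',ray(C,f([[622,120],[715,117],[712,182],[622,182]]),.102))
print('timer',ray(C,f([[443,115]]),.02),'redcap',ray(C,f([[60,393]]),.1))
print('wall',ray(C,f([[0,508],[520,515]]),.0))
E
```

```text
[[ 0.4891 -0.0746  0.008 ]
 [ 0.4486 -0.0294  0.008 ]
 [ 0.5594  0.0668  0.008 ]
 [ 0.5988  0.0206  0.008 ]]
nose [ 0.4688 -0.052   0.008 ] tail [0.5791 0.0437 0.008 ] 0.14599799998852653 -2.4268564595728574
knob [[ 0.472  -0.3042  0.126 ]] column [[ 0.5773 -0.2667  0.102 ]
 [ 0.5804 -0.3201  0.102 ]
 [ 0.5427 -0.3186  0.102 ]
 [ 0.5414 -0.2672  0.102 ]]
timer [[ 0.5932 -0.1646  0.02  ]] redcap [[0.4137 0.0485 0.1   ]]
wall [[ 0.3503  0.0973  0.    ]
 [ 0.3541 -0.2164  0.    ]]
```

>>> servo_tool --moves '[{"dp":[0.18,-0.09,0],"delta_rot":[0,0,0],"fingers":1},{"dp":[0.18,-0.09,0],"delta_rot":[0,0,0],"fingers":1},{"dp":[0.18,-0.09,0],"delta_rot":[0,0,0],"fingers":1},{"dp":[0.18,-0.09,0],"delta_rot":[0,0,0],"fingers":1},{"dp":[0.18,-0.09,0],"delta_rot":[0,0,0],"fingers":1}]'

```text
clock: 0.6
position: [0.3718, -0.3589, 0.3036]
ee_rot: [-0.0, 0.975, 0.22, -0.0]
contact_force: [1.0, -0.1, 0.5]
width: 0.0853
gripper_force: 0.0
```

>>> servo_tool --moves '[{"dp":[0.18,-0.09,0],"delta_rot":[0,0,0],"fingers":1},{"dp":[0.18,-0.09,0],"delta_rot":[0,0,0],"fingers":1},{"dp":[0.18,-0.09,0],"delta_rot":[0,0,0],"fingers":1},{"dp":[0.18,-0.09,0],"delta_rot":[0,0,0],"fingers":1},{"dp":[0.18,-0.09,0],"delta_rot":[0,0,0],"fingers":1}]'

```text
clock: 1.1
position: [0.4955, -0.2001, 0.3036]
ee_rot: [-0.0, 0.975, 0.221, -0.0]
contact_force: [0.9, -1.4, -0.0]
width: 0.0853
gripper_force: 0.0
```

>>> servo_tool --moves '[{"dp":[0.18,-0.09,0],"delta_rot":[0,0,0],"fingers":1},{"dp":[0,0,0],"delta_rot":[0,0,0.9],"fingers":1},{"dp":[0,0,0],"delta_rot":[0,0,0.9],"fingers":1},{"dp":[0,0,0],"delta_rot":[0,0,0.9],"fingers":1},{"dp":[0,0,0],"delta_rot":[0,0,0.9],"fingers":1}]'

```text
clock: 1.6
position: [0.5196, -0.1696, 0.3034]
ee_rot: [-0.0, 0.999, 0.041, -0.001]
contact_force: [-1.3, -0.5, 0.6]
width: 0.0854
gripper_force: 0.0
```

>>> servo_tool --moves '[{"dp":[0,0,0],"delta_rot":[0,0,0.9],"fingers":1},{"dp":[0,0,0],"delta_rot":[0,0,0],"fingers":1}]'

```text
clock: 1.8
position: [0.5195, -0.1698, 0.3035]
ee_rot: [-0.0, 1.0, -0.002, -0.0]
contact_force: [0.2, 0.1, 0.3]
width: 0.0854
gripper_force: 0.0
```

Run:
```python
from h import *
C,p,d=shot('wrist','w1');print(tool()[1],tool()[0].round(3),readout.get_state()['clock'])
shot('top','top1')
```

```text
[ 0.51949182 -0.16985289  0.30350697] [[ 1.    -0.003 -0.001]
 [-0.003 -1.     0.   ]
 [-0.001 -0.    -1.   ]] 1.85
```

View pics/w1.png

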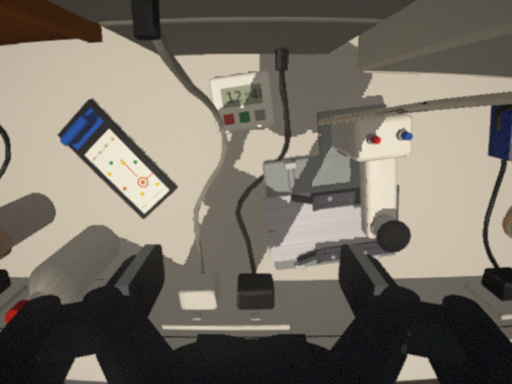

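The wrist view shows the cassette at (118,158), with its handle at (82,125) and its ring at (143,182). The timer is at (243,102). The slot floor is at (310,225) between dark rails at about y=198 and y=252, and the column top is at (375,140) with the knob at (393,236).

```bash
cat >> h.py <<'E'
def cloud(C,d):
    K,dist,R,o=C;h,w=d.shape
    u=np.stack(np.meshgrid(np.arange(w),np.arange(h)),-1).reshape(-1,1,2).astype(float)
    n=cv2.undistortPoints(u,K,np.array(dist))[:,0]
    X=(np.c_[n,np.ones(len(n))]*d.reshape(-1,1))@R.T+o
    X[d.ravel()==0]=np.nan
    return X.reshape(h,w,3)
def big(m,xy=None):
    n,l,s,c=cv2.connectedComponentsWithStats(m.astype(np.uint8))
    i=l[xy[1],xy[0]] if xy else 1+np.argmax(s[1:,4])
    return l==i
def contour(m):
    k,_=cv2.findContours(m.astype(np.uint8),cv2.RETR_EXTERNAL,cv2.CHAIN_APPROX_NONE);return max(k,key=cv2.contourArea)[:,0]
def rect(P):
    (c,s,a)=cv2.minAreaRect((P[:,:2]*1000).astype(np.float32));
    if s[0]<s[1]: s=s[::-1];a+=90
    return np.array(c),np.array(s),a
E
python3 - <<'E'
from h import *
np.set_printoptions(precision=4,suppress=True)
C,p,d=load('w1');X=cloud(C,d);hsv=cv2.cvtColor(p,cv2.COLOR_RGB2HSV);H,S,V=cv2.split(hsv)
m=big((V>140)&(H<200),(112,175));print('plate px',m.sum(),rect(ray(C,contour(m),.008)))
red=((H<8)|(H>172))&(S>110)&(V>100);red[:160]=0;red[210:]=0;red[:,180:]=0;red[:,:100]=0
r=contour(red);r=big(cv2.morphologyEx(red.astype(np.uint8),cv2.MORPH_CLOSE,np.ones((3,3))))
v,u=np.where(r);print('red',u.min(),u.max(),v.min(),v.max())
blue=(H>100)&(H<130)&(S>120)&(V>60);blue[:,130:]=0;print('blue',rect(ray(C,contour(blue),.034)),'z',np.nanpercentile(X[blue][:,2],[5,50,95]))
print('plate z',np.nanmedian(X[m][:,2]),'floor z',np.nanmedian(X[210:240,285:320,2]),'bench',np.nanmedian(X[200:230,150:180,2]))
Z=X[...,2]
kn=big((V<50)&(Z>.11)&(Z<.14)&(np.indices(V.shape)[1]>370)&(np.indices(V.shape)[0]<260)&(np.indices(V.shape)[0]>210));c=contour(kn)
print('knob',cv2.minEnclosingCircle(c),ray(C,[cv2.minEnclosingCircle(c)[0]],.126),np.nanmedian(Z[kn]))
ct=big((Z>.094)&(Z<.112)&(V>120),(375,125));print('col/arm z',np.nanpercentile(Z[ct],[5,50,95]),ct.sum(),rect(ray(C,contour(ct),.102)))
big_=cv2.resize(p[90:280,230:430],None,fx=4,fy=3.1,interpolation=cv2.INTER_CUBIC);cv2.imwrite('pics/w1c.png',cv2.resize(p[90:280,230:430],(800,600) if 0 else (632,600),interpolation=cv2.INTER_CUBIC)[:,:,::-1])
E
```

```text
plate px 3099 (array([511.6356, -13.2817]), array([104.7337,  49.0052]), 41.217254638671875)
red 146 146 178 178
blue (array([567.0687,  23.4876]), array([55.1351, 23.6823]), 131.08002471923828) z [0.0066 0.0243 0.0334]
plate z 0.00716972085051526 floor z 0.022899739629755833 bench -0.0011938573657951923
knob ((392.5, 236.0), 16.286596298217773) [[ 0.4775 -0.2972  0.126 ]] 0.12425083975615361
col/arm z [0.0982 0.1007 0.1023] 2083 (array([ 563.2434, -288.2184]), array([54.3543, 39.5383]), 96.56253671646118)
```

View pics/w1c.png

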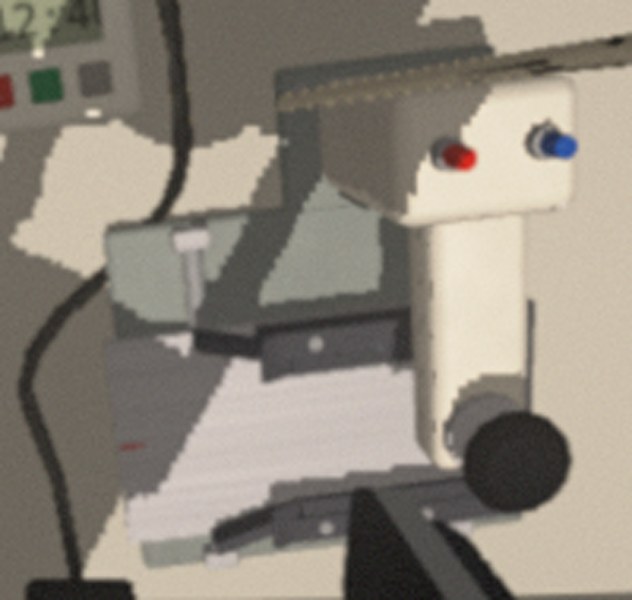

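The crop shows the upper lip's inner edge running from about (262,380) to (410,362), the lower rail from (275,515) to (470,475), and a small red centre mark on the floor at (132,447). I'll get slot line estimates in stand axes.

Run:
```python
from h import *
np.set_printoptions(precision=4,suppress=True)
C,p,d=load('w1');f=lambda a:np.array(a)/[3.16,3.158]+[230,90]-.35
def st(P,kn=np.array([.4775,-.2972]),a=np.radians(-83.7)):
    ex=np.array([np.cos(a),np.sin(a)]);ey=np.array([-ex[1],ex[0]]);q=P[:,:2]-kn;return np.c_[q@ex,q@ey+.008]*1000
print('red mark',st(ray(C,f([[132,447]]),.024)))
print('upper lip',st(ray(C,f([[265,380],[410,362],[262,330],[410,312]]),.038)))
print('lower lip',st(ray(C,f([[275,513],[365,492],[280,543]]),.038)))
print('floor left edge',st(ray(C,f([[108,340],[133,540]]),.024)))
print('base',st(ray(C,f([[107,230],[275,210]]),.012)))
X=cloud(C,d);Z=X[...,2];hsv=cv2.cvtColor(p,cv2.COLOR_RGB2HSV);V=hsv[...,2]
for u in (335,345,355):
    print(u,[(v,int(V[v,u]),round(Z[v,u]*1000)) for v in range(180,262,2)])
```

```text
red mark [[-106.8616  -19.6775]]
upper lip [[-55.1879   7.8034]
 [ -0.4332   8.4795]
 [-55.2099  27.4629]
 [ -0.2123  28.024 ]]
lower lip [[-54.1675 -48.0783]
 [-18.5456 -43.3535]
 [-52.8007 -61.6222]]
floor left edge [[-111.7335   25.7319]
 [-110.3848  -61.1445]]
base [[-107.4359   65.898 ]
 [ -42.8012   66.3285]]Traceback (most recent call last):
  File "<stdin>", line 13, in <module>
ValueError: cannot convert float NaN to integer
```

>>> servo_tool --moves '[{"dp":[0.046,-0.2,0],"delta_rot":[0,0,0.8],"fingers":1},{"dp":[0.06,-0.195,0],"delta_rot":[0,0,0],"fingers":1},{"dp":[0.06,-0.195,0],"delta_rot":[0,0,0],"fingers":1},{"dp":[0.06,-0.195,0],"delta_rot":[0,0,0],"fingers":1},{"dp":[0.06,-0.195,0],"delta_rot":[0,0,0],"fingers":1}]'

```text
clock: 2.4
position: [0.5905, 0.0228, 0.3039]
ee_rot: [0.0, 0.999, -0.042, 0.0]
contact_force: [1.1, 0.0, -0.0]
width: 0.0854
gripper_force: 0.0
```

>>> servo_tool --moves '[{"dp":[0,0,0.1],"delta_rot":[0,0,0.95],"fingers":1},{"dp":[0,0,0.1],"delta_rot":[0,0,0.95],"fingers":1},{"dp":[0,0,0.1],"delta_rot":[0,0,0.95],"fingers":1},{"dp":[0,0,0.1],"delta_rot":[0,0,0.95],"fingers":1},{"dp":[0,0,0.1],"delta_rot":[0,0,0.95],"fingers":1}]'

```text
clock: 2.9
position: [0.5901, 0.0214, 0.203]
ee_rot: [0.0, 0.961, -0.277, -0.0]
contact_force: [0.9, 0.4, 1.1]
width: 0.0853
gripper_force: 0.0
```

>>> servo_tool --moves '[{"dp":[0,0,0],"delta_rot":[0,0,0.95],"fingers":1},{"dp":[0,0,0],"delta_rot":[0,0,0.95],"fingers":1},{"dp":[0,0,0],"delta_rot":[0,0,0.95],"fingers":1},{"dp":[0,0,0],"delta_rot":[0,0,0],"fingers":1}]'

```text
clock: 3.3
position: [0.5901, 0.0213, 0.2037]
ee_rot: [0.0, 0.912, -0.41, -0.0]
contact_force: [0.2, 1.1, -0.1]
width: 0.0856
gripper_force: 0.0
```

Run:
```python
from h import *
np.set_printoptions(precision=4,suppress=True)
C,p,d=shot('wrist','w2');R,t,s=tool();print(t,R,s['qpos'])
X=cloud(C,d);hsv=cv2.cvtColor(p,cv2.COLOR_RGB2HSV);H,S,V=cv2.split(hsv)
blue=(H>100)&(H<130)&(S>120)&(V>60)&(X[...,2]>.027)&(X[...,2]<.045);b=big(blue);print(b.sum(),rect(ray(C,contour(b),.034)))
C,p,d=load('w1')
```

```text
[0.5902 0.0213 0.2038] [[ 0.6657 -0.7463 -0.0002]
 [-0.7463 -0.6657 -0.0001]
 [-0.0001  0.0002 -1.    ]] [-0.0817  0.3698  1.625  -0.0001  1.147   2.3316]
624 (array([567.7061,  33.5523]), array([42.0251, 12.0661]), 131.82620239257812)
```

View pics/w2.png

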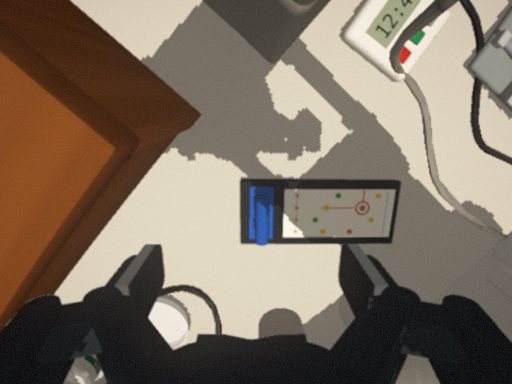

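The wrist view shows the cassette aligned horizontally under the gripper: handle at (262,215), ring at (362,208). A wooden box corner is at (200,115). I'll check the clearance to it.

Run:
```python
from h import *
np.set_printoptions(precision=4,suppress=True)
C,p,d=load('w2');X=cloud(C,d)
R=tool()[0];T=np.array([.5677,.0335])
q=(X[...,:2]-T)@R[:2,:2]  # tool x,y comps
v,u=np.indices(d.shape);m=(X[...,2]>.04)&(v<240)
P=np.c_[q[m],X[...,2][m],u[m],v[m]]
print('corner z',X[115,190],X[118,150],q[115,195]);P=P[np.argsort(np.hypot(P[:,0],P[:,1]))][:200:40];print(P)
```

```text
corner z [0.6664 0.0026 0.0504] [0.6695 0.0029 0.1317] [ 0.0881 -0.053 ]
[[  0.0585  -0.0649   0.1921  67.     238.    ]
 [  0.0622  -0.0618   0.1913  76.     226.    ]
 [  0.0636  -0.0604   0.1969  69.     229.    ]
 [  0.0579  -0.066    0.1893  69.     236.    ]
 [  0.0639  -0.0603   0.2035  55.     238.    ]]
```

>>> servo_tool --moves '[{"dp":[-0.12,0.043,0.1],"delta_rot":[0,0,0.04],"fingers":1},{"dp":[0,0,0.13],"delta_rot":[0,0,0],"fingers":1},{"dp":[0,0,0.13],"delta_rot":[0,0,0],"fingers":1},{"dp":[0,0,0.13],"delta_rot":[0,0,0],"fingers":1},{"dp":[0,0,0.1],"delta_rot":[0,0,0],"fingers":1}]'

```text
clock: 3.85
position: [0.5673, 0.0336, 0.0846]
ee_rot: [0.0, 0.912, -0.411, -0.0]
contact_force: [-0.1, -0.0, -0.1]
width: 0.0854
gripper_force: 0.0
```

>>> servo_tool --moves '[{"dp":[0,0,0],"delta_rot":[0,0,0],"fingers":0.5},{"dp":[0,0,0],"delta_rot":[0,0,0],"fingers":0.2},{"dp":[0,0,0],"delta_rot":[0,0,0],"fingers":0},{"dp":[0,0,0],"delta_rot":[0,0,0],"fingers":0},{"dp":[0,0,0],"delta_rot":[0,0,0],"fingers":0}]' --force 80

```text
clock: 4.35
position: [0.5683, 0.0335, 0.0869]
ee_rot: [-0.0, 0.911, -0.412, 0.001]
contact_force: [0.1, 0.4, -0.1]
width: 0.0125
gripper_force: 0.0
```

>>> servo_tool --moves '[{"dp":[0,0,0],"delta_rot":[0,0,0],"fingers":0},{"dp":[0,0,0],"delta_rot":[0,0,0],"fingers":0},{"dp":[0,0,0],"delta_rot":[0,0,0],"fingers":0}]'

```text
clock: 4.65
position: [0.5685, 0.0335, 0.0872]
ee_rot: [-0.0, 0.911, -0.412, 0.001]
contact_force: [-0.9, 0.1, 5.9]
width: 0.0102
gripper_force: 80.7
```

>>> servo_tool --moves '[{"dp":[0,0,-0.1],"delta_rot":[0,0,0],"fingers":0},{"dp":[0,0,-0.1],"delta_rot":[0,0,0],"fingers":0},{"dp":[0,0,-0.1],"delta_rot":[0,0,0],"fingers":0},{"dp":[0,0,-0.1],"delta_rot":[0,0,0],"fingers":0},{"dp":[0,0,-0.1],"delta_rot":[0,0,0],"fingers":0}]'

```text
clock: 5.15
position: [0.5675, 0.0336, 0.1866]
ee_rot: [0.0, 0.911, -0.412, -0.0]
contact_force: [0.2, -0.1, -1.8]
width: 0.0098
gripper_force: 79.7
```

Run:
```python
from h import *
np.set_printoptions(precision=4,suppress=True)
lsd=cv2.createLineSegmentDetector()
for nm,z0,box in (('w1',.03,(255,430,100,280)),('top1',.03,(255,325,155,240))):
    C,p,d=load(nm);L=lsd.detect(cv2.cvtColor(p,cv2.COLOR_RGB2GRAY))[0][:,0]
    for a in L:
        l=np.hypot(a[2]-a[0],a[3]-a[1])
        if l<(22 if nm=='w1' else 14) or not(box[0]<a[0]<box[1] and box[2]<a[1]<box[3] and box[0]<a[2]<box[1] and box[2]<a[3]<box[3]):continue
        P=ray(C,a.reshape(2,2),z0);t=np.degrees(np.arctan2(*(P[1]-P[0])[[1,0]]))%90
        print(nm,a.round(1),'len',l.round(),'ang%90',round(t,2),P[:,:2].round(4).ravel())
s=tool()[2];print(s['position'],s['width'],s['contact_force'],s['moment'])
```

```text
w1 [298.9 254.3 325.7 245.8] len 28.0 ang%90 19.16 [ 0.4087 -0.2289  0.4203 -0.2623]
w1 [350.8 204.6 314.1 209.8] len 37.0 ang%90 8.08 [ 0.4749 -0.2892  0.4685 -0.2448]
w1 [307.8 153.  319.5 133. ] len 23.0 ang%90 61.64 [ 0.5376 -0.234   0.5602 -0.2462]
w1 [395.4 206.9 394.3 159.4] len 48.0 ang%90 8.85 [ 0.4714 -0.3453  0.5302 -0.3362]
w1 [399.3 185.6 397.9 218.2] len 33.0 ang%90 5.43 [ 0.4984 -0.3466  0.4566 -0.3505]
w1 [305.6 158.2 283.1 164.2] len 23.0 ang%90 14.95 [ 0.5315 -0.2317  0.5246 -0.2059]
w1 [285.4 157.  316.8 153.9] len 32.0 ang%90 5.62 [ 0.533  -0.2083  0.5365 -0.2443]
w1 [318.1 242.5 350.9 239.7] len 33.0 ang%90 4.52 [ 0.425  -0.2524  0.4282 -0.2937]
w1 [301.1 207.2 279.1 245.5] len 44.0 ang%90 63.41 [ 0.4721 -0.2289  0.4214 -0.2036]
w1 [411.  113.3 382.5 117.3] len 29.0 ang%90 8.57 [ 0.583  -0.3497  0.578  -0.3168]
w1 [364.  160.7 366.7 234.5] len 74.0 ang%90 8.08 [ 0.5285 -0.3     0.4351 -0.3133]
w1 [332.3 142.1 311.5 182.3] len 45.0 ang%90 65.55 [ 0.55   -0.2613  0.5029 -0.2399]
w1 [349.9 180.6 349.3 156.9] len 24.0 ang%90 6.27 [ 0.5047 -0.2855  0.533  -0.2824]
w1 
[... 926 characters left out ...]
7]
top1 [305.  192.  303.2 176.9] len 15.0 ang%90 7.07 [ 0.5073 -0.3198  0.5528 -0.3142]
top1 [275.7 201.9 265.6 222.5] len 23.0 ang%90 65.05 [ 0.4754 -0.233   0.4135 -0.2042]
top1 [270.4 197.5 279.5 182.4] len 18.0 ang%90 59.99 [ 0.4884 -0.2167  0.5342 -0.2432]
top1 [313.3 182.  318.7 230.8] len 49.0 ang%90 6.79 [ 0.538  -0.3446  0.3922 -0.362 ]
top1 [285.8 182.  279.5 195. ] len 15.0 ang%90 65.31 [ 0.5361 -0.2621  0.4963 -0.2438]
top1 [315.6 223.7 279.3 227.2] len 36.0 ang%90 6.74 [ 0.4133 -0.3523  0.4006 -0.2448]
top1 [318.1 230.7 264.3 236.6] len 54.0 ang%90 7.46 [ 0.3925 -0.3602  0.3717 -0.2012]
[0.5675 0.0336 0.1866] 0.009791321808861863 [ 0.1832 -0.079  -1.8265] [0.0817 0.015  0.0151]
```

>>> servo_tool --moves '[{"dp":[0,0.18,0],"delta_rot":[0,0,0],"fingers":0},{"dp":[0,0.18,0],"delta_rot":[0,0,0],"fingers":0},{"dp":[0,0.09,0],"delta_rot":[0,0,0],"fingers":0},{"dp":[0,0,0],"delta_rot":[0,0,-0.976],"fingers":0},{"dp":[0,0,0],"delta_rot":[0,0,-0.976],"fingers":0}]'

```text
clock: 5.65
position: [0.5, -0.0263, 0.1861]
ee_rot: [-0.0, 0.947, -0.32, 0.0]
contact_force: [0.2, 0.8, -0.7]
width: 0.0099
gripper_force: 79.8
```

>>> servo_tool --moves '[{"dp":[0,0,0],"delta_rot":[0,0,-0.976],"fingers":0},{"dp":[0,0,0],"delta_rot":[0,0,-0.976],"fingers":0},{"dp":[0,0,0],"delta_rot":[0,0,-0.976],"fingers":0},{"dp":[0,0,0],"delta_rot":[0,0,-0.976],"fingers":0},{"dp":[0,0,0],"delta_rot":[0,0,-0.976],"fingers":0}]'

```text
clock: 6.15
position: [0.5005, -0.0258, 0.1858]
ee_rot: [-0.0, 0.997, -0.081, 0.0]
contact_force: [-0.1, 0.3, -0.9]
width: 0.0103
gripper_force: 79.8
```

>>> servo_tool --moves '[{"dp":[0,0,0],"delta_rot":[0,0,-0.976],"fingers":0},{"dp":[0,0,0],"delta_rot":[0,0,-0.976],"fingers":0},{"dp":[0,0,0],"delta_rot":[0,0,-0.976],"fingers":0},{"dp":[0,0,0],"delta_rot":[0,0,0],"fingers":0}]'

```text
clock: 6.55
position: [0.5005, -0.0258, 0.1858]
ee_rot: [-0.0, 0.998, 0.063, 0.0]
contact_force: [-0.5, 0.5, -0.4]
width: 0.0101
gripper_force: 79.8
```

>>> servo_tool --moves '[{"dp":[-0.1,0.05,0],"delta_rot":[0,0,0],"fingers":0},{"dp":[-0.1,0.05,0],"delta_rot":[0,0,0],"fingers":0},{"dp":[-0.1,0.05,0],"delta_rot":[0,0,0],"fingers":0},{"dp":[-0.1,0.03,0],"delta_rot":[0,0,0],"fingers":0},{"dp":[0,0,0],"delta_rot":[0,0,0],"fingers":0}]'

```text
clock: 7.05
position: [0.423, -0.0719, 0.1856]
ee_rot: [-0.0, 0.998, 0.061, -0.001]
contact_force: [-0.7, -0.7, -2.0]
width: 0.01
gripper_force: 79.8
```

Run:
```python
from h import *
np.set_printoptions(precision=4,suppress=True)
C,p,d=shot('wrist','w3');R,t,s=tool();print(t,R,s['clock'])
X=cloud(C,d);hsv=cv2.cvtColor(p,cv2.COLOR_RGB2HSV);H,S,V=cv2.split(hsv)
Ct,pt,dt=shot('top','top3')
cv2.imwrite('pics/c3.png',np.vstack([cv2.resize(p,(512,384)),cv2.resize(pt[150:250,190:330],(512,216+0),interpolation=cv2.INTER_CUBIC)])[:,:,::-1])
```

```text
[ 0.4249 -0.0718  0.186 ] [[ 0.9924  0.1232  0.0004]
 [ 0.1232 -0.9924  0.0003]
 [ 0.0004 -0.0002 -1.    ]] 7.1
```

View pics/c3.png

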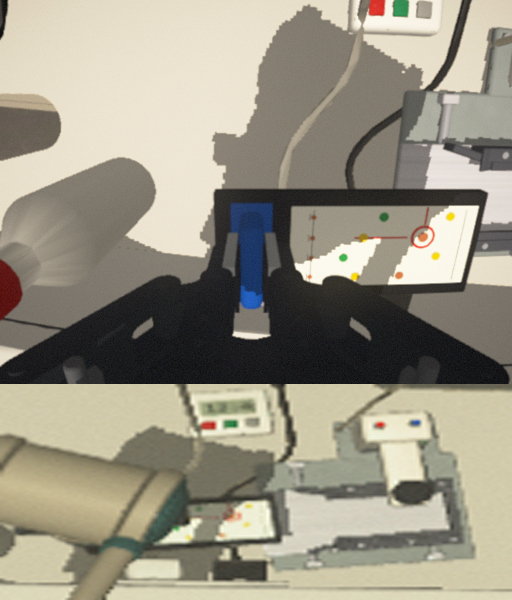

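The wrist half shows the handle gripped centrally at (252,250), and the cassette level with its ring at (423,237). The top half shows the cassette lying just left of the carriage mouth, roughly in line with it. I'll measure its droop, yaw and lateral offset.

Run:
```python
from h import *
np.set_printoptions(precision=4,suppress=True)
C,p,d=load('w3');X=cloud(C,d)
v,u=np.indices(d.shape);g=np.minimum(p[...,0],p[...,1])
R,t,s=tool()
Pt=(X-t)@R  # tool coords
m=(v>200)&(v<292)&(u>285)&(u<475)&(abs(Pt[...,2]-.079)<.02)&(g>75)
m=big(cv2.morphologyEx(m.astype(np.uint8),cv2.MORPH_CLOSE,np.ones((5,5))))
A=Pt[m&~np.isnan(Pt[...,2])];co=np.linalg.lstsq(np.c_[A[:,:2],np.ones(len(A))],A[:,2],rcond=None)[0];print('z=ax+by+c tool',co,m.sum())
zt=t[2]-co[2]
k=contour(m);hh=cv2.convexHull(k.astype(np.int32))[:,0].astype(float)
W=ray(C,hh,t[2]-co[2]-co[1]*.07);T=(W-t)@R;r=rect(T);print('plate in tool frame (mm): exp x0 y73, 104x48',r)
# ring
H,S,V=cv2.split(cv2.cvtColor(p,cv2.COLOR_RGB2HSV))
# top view lip edges vs cassette
Ct,pt,dt=load('top3')
L=cv2.createLineSegmentDetector().detect(cv2.cvtColor(pt,cv2.COLOR_RGB2GRAY))[0][:,0]
ex=np.array([.1247,-.9922]);ey=np.array([.9922,.1247])
for a in L:
    l=np.hypot(a[2]-a[0],a[3]-a[1])
    if l<13 or not(225<a[0]<325 and 175<a[1]<240): continue
    z=.105 if min(a[0],a[2])<255 else .038
    P=ray(Ct,a.reshape(2,2),z)[:,:2];print(a.round(1),z,'s',(P@ex).round(4),'y',(P@ey).round(4))
```

```text
z=ax+by+c tool [0.0035 0.0012 0.0805] 13781
plate in tool frame (mm): exp x0 y73, 104x48 (array([-7.0062, 73.5721]), array([108.3873,  51.6246]), 90.40582072734833)
[264.2 218.3 262.8 204.4] 0.038 s [0.2508 0.2511] y [0.3972 0.4384]
[249.2 222.  263.1 220.3] 0.105 s [0.2057 0.2448] y [0.3862 0.387 ]
[263.3 203.  240.8 205.5] 0.105 s [0.2504 0.1866] y [0.4354 0.4348]
[267.2 183.1 267.5 165.6] 0.038 s [0.2709 0.2773] y [0.5002 0.5526]
[293.7 176.9 295.6 199.3] 0.038 s [0.3513 0.3494] y [0.5108 0.4437]
[312.1 215.7 310.4 200.7] 0.038 s [0.3926 0.3926] y [0.39   0.4351]
[295.5 202.8 269.3 200.7] 0.038 s [0.348  0.2713] y [0.4332 0.4474]
[266.6 198.2 268.7 218.3] 0.038 s [0.2641 0.264 ] y [0.4557 0.3956]
[282.  220.3 310.6 216.8] 0.038 s [0.3024 0.3878] y [0.3859 0.3873]
[305.  192.  303.2 176.9] 0.038 s [0.3796 0.3796] y [0.4626 0.5081]
[266.7 229.1 279.4 223.2] 0.038 s [0.2551 0.294 ] y [0.3647 0.378 ]
[228.1 221.4 238.4 193.2] 0.105 s [0.1468 0.1834] y [0.3938 0.4702]
[281.5 183.2 280.1 168.1] 0.038 s [0.3131 0.314 ] y [0.4958 0.5415]
[253.2 224.6 238.2 226.2] 0.105 s [0.2158 0.1737] y [0.3777 0.3774]
[232.3 190.8 222.3 218.3] 0.105 s [0.167  0.1314] y [0.4789 0.4042]
[313.5 182.  317.7 224.7] 0.038 s [0.4086 0.406 ] y [0.4898 0.3621]
[305.8 224.8 279.3 227.1] 0.038 s [0.3708 0.2923] y [0.3653 0.3667]
[272.  197.5 293.3 194.8] 0.038 s [0.2802 0.3442] y [0.456  0.4575]
[318.1 230.7 264.3 236.6] 0.038 s [0.4052 0.2457] y [0.3443 0.3434]
[249.5 200.8 258.7 191.2] 0.105 s [0.2125 0.2411] y [0.4455 0.47  ]
[227.8 191.6 196.5 181.8] 0.105 s [0.1541 0.0683] y [0.4778 0.5148]
```

>>> servo_tool --moves '[{"dp":[0.004,0,0.09],"delta_rot":[0,0,-0.05],"fingers":0},{"dp":[0,0,0.09],"delta_rot":[0,0,0],"fingers":0},{"dp":[0,0,0.09],"delta_rot":[0,0,0],"fingers":0},{"dp":[0,0,0.08],"delta_rot":[0,0,0],"fingers":0},{"dp":[0,0,0],"delta_rot":[0,0,0],"fingers":0}]'

```text
clock: 7.65
position: [0.4263, -0.0709, 0.1143]
ee_rot: [-0.001, 0.998, 0.066, -0.001]
contact_force: [-1.2, 0.5, -1.3]
width: 0.01
gripper_force: 79.7
```

>>> servo_tool --moves '[{"dp":[0,0,0.01],"delta_rot":[0,0,0],"fingers":0},{"dp":[0,0,0],"delta_rot":[0,0,0],"fingers":0}]'

```text
clock: 7.85
position: [0.4273, -0.0716, 0.1144]
ee_rot: [0.0, 0.998, 0.066, 0.001]
contact_force: [-0.2, 0.0, -1.5]
width: 0.01
gripper_force: 79.7
```

>>> servo_tool --moves '[{"dp":[0,0,0.005],"delta_rot":[0,0,0],"fingers":0},{"dp":[0,0,0],"delta_rot":[0,0,0],"fingers":0}]'

```text
clock: 8.05
position: [0.4267, -0.0717, 0.1134]
ee_rot: [0.0, 0.998, 0.066, 0.001]
contact_force: [0.4, -0.3, -0.2]
width: 0.01
gripper_force: 79.7
```

>>> servo_tool --moves '[{"dp":[0,0,0.005],"delta_rot":[0,0,0],"fingers":0},{"dp":[0,0,0],"delta_rot":[0,0,0],"fingers":0}]'

```text
clock: 8.25
position: [0.4263, -0.0716, 0.1121]
ee_rot: [0.0, 0.998, 0.066, 0.0]
contact_force: [-0.1, -0.2, -1.1]
width: 0.0103
gripper_force: 79.7
```

>>> servo_tool --moves '[{"dp":[0,0,0.004],"delta_rot":[0,0,0],"fingers":0},{"dp":[0,0,0],"delta_rot":[0,0,0],"fingers":0}]'

```text
clock: 8.45
position: [0.4263, -0.0717, 0.1111]
ee_rot: [0.0, 0.998, 0.066, 0.0]
contact_force: [-0.2, -0.2, -1.7]
width: 0.0101
gripper_force: 79.9
```

>>> servo_tool --moves '[{"dp":[0,0,0.003],"delta_rot":[0,0,0],"fingers":0},{"dp":[0,0,0],"delta_rot":[0,0,0],"fingers":0}]'

```text
clock: 8.65
position: [0.4263, -0.0716, 0.1106]
ee_rot: [0.0, 0.998, 0.066, 0.0]
contact_force: [-0.3, 0.5, 0.5]
width: 0.0098
gripper_force: 80.1
```

Run:
```python
from h import *
np.set_printoptions(precision=4,suppress=True)
C,p,d=shot('wrist','w4');R,t,s=tool();print(t,R,s['contact_force'],s['moment'])
Ct,pt,dt=shot('top','top4')
cv2.imwrite('pics/c4.png',cv2.resize(pt[185:235,215:325],(792,360),interpolation=cv2.INTER_CUBIC)[:,:,::-1])
L=cv2.createLineSegmentDetector().detect(cv2.cvtColor(pt,cv2.COLOR_RGB2GRAY))[0][:,0]
ex=np.array([.1247,-.9922]);ey=np.array([.9922,.1247])
for a in L:
    l=np.hypot(a[2]-a[0],a[3]-a[1])
    if l<10 or not(225<a[0]<315 and 190<a[1]<230): continue
    P=ray(Ct,a.reshape(2,2),.034)[:,:2];print(a.round(1),'s',(P@ex).round(4),'y',(P@ey).round(4))
```

```text
[ 0.4263 -0.0716  0.1106] [[ 0.9913  0.1314  0.0002]
 [ 0.1314 -0.9913 -0.0001]
 [ 0.0002  0.0001 -1.    ]] [-0.077   0.8259  0.7514] [ 0.0143 -0.0372 -0.0229]
[299.4 194.4 312.  192.9] s [0.3626 0.4007] y [0.4574 0.458 ]
[251.8 222.5 261.9 221.2] s [0.2134 0.2436] y [0.3887 0.3895]
[260.7 205.5 245.5 207.1] s [0.2449 0.1996] y [0.436 0.436]
[263.2 219.5 261.9 206.9] s [0.2477 0.2479] y [0.3942 0.4318]
[243.5 212.2 233.8 223.7] s [0.1921 0.1604] y [0.4216 0.3905]
[263.9 201.9 266.5 223.3] s [0.2552 0.2563] y [0.4458 0.3819]
[246.8 225.5 228.7 231.3] s [0.1979 0.1432] y [0.3814 0.3699]
[312.1 215.7 310.4 200.7] s [0.3931 0.3931] y [0.3903 0.4355]
[280.4 202.5 267.9 198.9] s [0.3039 0.268 ] y [0.4391 0.4535]
[282.  220.3 310.6 216.8] s [0.3027 0.3883] y [0.3861 0.3875]
[295.7 201.4 280.5 203.2] s [0.3494 0.3038] y [0.4377 0.4369]
[305.  191.9 303.2 176.9] s [0.3801 0.3802] y [0.463  0.5087]
[254.5 209.4 249.6 218.9] s [0.2252 0.2081] y [0.4264 0.4   ]
[266.7 229.  279.4 223.2] s [0.2552 0.2942] y [0.365  0.3783]
[231.1 219.1 237.6 200.9] s [0.1537 0.178 ] y [0.4049 0.4568]
[236.9 224.3 248.2 222.6] s [0.1691 0.2029] y [0.388  0.3896]
[233.5 194.5 225.8 215.7] s [0.1679 0.1389] y [0.4769 0.4166]
[307.  224.7 279.3 227.1] s [0.375  0.2926] y [0.3656 0.367 ]
[270.8 197.4 293.3 195. ] s [0.2771 0.3445] y [0.457  0.4576]
[225.2 208.5 230.6 195.6] s [0.1392 0.1589] y [0.4381 0.4746]
[247.5 203.9 257.8 191.6] s [0.2064 0.2404] y [0.4449 0.4784]
[229.1 195.4 199.9 186.3] s [0.1545 0.0708] y [0.4758 0.5116]
```

View pics/c4.png

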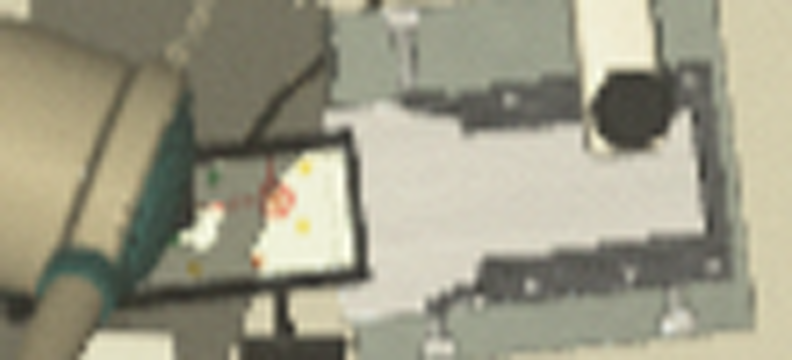

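The crop shows the cassette nose on the bare floor at about x=360, in line with the slot between its lips. The slot centre is y≈0.4121 and the cassette is at 0.4126, so I'll slide it in, watching the force.

>>> servo_tool --moves '[{"dp":[0,0.06,0],"delta_rot":[0,0,0],"fingers":0},{"dp":[0,0.06,0],"delta_rot":[0,0,0],"fingers":0},{"dp":[0,0.06,0],"delta_rot":[0,0,0],"fingers":0}]'

```text
clock: 9.05
position: [0.4314, -0.1085, 0.1107]
ee_rot: [0.0, 0.998, 0.066, 0.0]
contact_force: [-0.4, 1.7, 2.7]
width: 0.01
gripper_force: 80.4
```

>>> servo_tool --moves '[{"dp":[0,0.03,0],"delta_rot":[0,0,0],"fingers":0},{"dp":[0,0.03,0],"delta_rot":[0,0,0],"fingers":0}]'

```text
clock: 9.25
position: [0.4317, -0.1188, 0.1105]
ee_rot: [-0.002, 0.998, 0.065, -0.001]
contact_force: [-0.5, 6.5, 6.4]
width: 0.0101
gripper_force: 81.1
```

>>> servo_tool --moves '[{"dp":[0,0.03,0],"delta_rot":[0,0,0],"fingers":0},{"dp":[0,0.03,0],"delta_rot":[0,0,0],"fingers":0}]'

```text
clock: 9.45
position: [0.4334, -0.1309, 0.1106]
ee_rot: [-0.001, 0.998, 0.065, -0.001]
contact_force: [-1.9, 5.1, 6.5]
width: 0.0102
gripper_force: 81.1
```

>>> servo_tool --moves '[{"dp":[0,0.03,-0.003],"delta_rot":[0,0,0],"fingers":0},{"dp":[0,0.03,0],"delta_rot":[0,0,0],"fingers":0}]'

```text
clock: 9.65
position: [0.4349, -0.143, 0.111]
ee_rot: [-0.001, 0.998, 0.065, -0.001]
contact_force: [-2.9, 3.9, 5.1]
width: 0.0101
gripper_force: 80.7
```

>>> servo_tool --moves '[{"dp":[0,0.03,0],"delta_rot":[0,0,0],"fingers":0},{"dp":[0,0.03,0],"delta_rot":[0,0,0],"fingers":0}]'

```text
clock: 9.85
position: [0.4365, -0.1547, 0.111]
ee_rot: [-0.001, 0.998, 0.065, -0.001]
contact_force: [-2.1, 5.4, 6.4]
width: 0.0104
gripper_force: 80.8
```

>>> servo_tool --moves '[{"dp":[0,0.03,0],"delta_rot":[0,0,0],"fingers":0},{"dp":[0,0.03,0],"delta_rot":[0,0,0],"fingers":0}]'

```text
clock: 10.05
position: [0.438, -0.1664, 0.1111]
ee_rot: [-0.001, 0.998, 0.065, -0.001]
contact_force: [-3.1, 4.0, 7.2]
width: 0.0101
gripper_force: 81.0
```

>>> servo_tool --moves '[{"dp":[0,0.03,-0.002],"delta_rot":[0,0,0],"fingers":0},{"dp":[0,0.03,0],"delta_rot":[0,0,0],"fingers":0}]'

```text
clock: 10.25
position: [0.4397, -0.1787, 0.1112]
ee_rot: [-0.001, 0.998, 0.066, -0.001]
contact_force: [-3.2, 4.3, 3.8]
width: 0.0099
gripper_force: 80.5
```

>>> servo_tool --moves '[{"dp":[0,0.03,0],"delta_rot":[0,0,0],"fingers":0},{"dp":[0,0.03,0],"delta_rot":[0,0,0],"fingers":0}]'

```text
clock: 10.45
position: [0.4415, -0.1908, 0.1112]
ee_rot: [-0.0, 0.998, 0.066, -0.001]
contact_force: [-2.9, 1.7, 1.9]
width: 0.0101
gripper_force: 80.2
```

>>> servo_tool --moves '[{"dp":[0,0.025,0],"delta_rot":[0,0,0],"fingers":0},{"dp":[0,0.025,0],"delta_rot":[0,0,0],"fingers":0}]'

```text
clock: 10.65
position: [0.4432, -0.201, 0.1112]
ee_rot: [-0.0, 0.998, 0.066, -0.0]
contact_force: [-2.0, 1.6, 0.3]
width: 0.0107
gripper_force: 80.0
```

>>> servo_tool --moves '[{"dp":[0,0.015,0],"delta_rot":[0,0,0],"fingers":0},{"dp":[0,0,0],"delta_rot":[0,0,0],"fingers":0}]'

```text
clock: 10.85
position: [0.444, -0.2045, 0.1113]
ee_rot: [0.001, 0.998, 0.066, 0.0]
contact_force: [-2.1, -1.1, -4.2]
width: 0.0101
gripper_force: 79.7
```

>>> servo_tool --moves '[{"dp":[0,0.01,0.002],"delta_rot":[0,0,0],"fingers":0},{"dp":[0,0,0],"delta_rot":[0,0,0],"fingers":0}]'

```text
clock: 11.05
position: [0.4441, -0.2054, 0.1112]
ee_rot: [-0.0, 0.998, 0.066, 0.0]
contact_force: [-2.8, 1.4, 0.4]
width: 0.01
gripper_force: 80.1
```

>>> servo_tool --moves '[{"dp":[0,0.01,0],"delta_rot":[0,0,0],"fingers":0},{"dp":[0,0,0],"delta_rot":[0,0,0],"fingers":0}]'

```text
clock: 11.25
position: [0.4444, -0.2075, 0.1112]
ee_rot: [0.0, 0.998, 0.066, 0.0]
contact_force: [-2.6, 0.5, 0.5]
width: 0.01
gripper_force: 80.1
```

>>> servo_tool --moves '[{"dp":[0,0.01,0],"delta_rot":[0,0,0],"fingers":0},{"dp":[0,0,0],"delta_rot":[0,0,0],"fingers":0}]'

```text
clock: 11.45
position: [0.4447, -0.2096, 0.1112]
ee_rot: [0.0, 0.998, 0.066, 0.0]
contact_force: [-2.3, 1.9, 1.1]
width: 0.0101
gripper_force: 80.1
```

>>> servo_tool --moves '[{"dp":[0,0.01,0],"delta_rot":[0,0,0],"fingers":0},{"dp":[0,0,0],"delta_rot":[0,0,0],"fingers":0}]'

```text
clock: 11.65
position: [0.4448, -0.2111, 0.1112]
ee_rot: [-0.0, 0.998, 0.066, 0.0]
contact_force: [-2.8, 3.5, 2.8]
width: 0.01
gripper_force: 80.3
```

>>> servo_tool --moves '[{"dp":[0,0.01,0],"delta_rot":[0,0,0],"fingers":0},{"dp":[0,0,0],"delta_rot":[0,0,0],"fingers":0}]'

```text
clock: 11.85
position: [0.4448, -0.2114, 0.1111]
ee_rot: [-0.002, 0.998, 0.065, -0.0]
contact_force: [-0.4, 9.8, 5.3]
width: 0.0103
gripper_force: 80.7
```

>>> servo_tool --moves '[{"dp":[0,0.01,0],"delta_rot":[0,0,0],"fingers":0},{"dp":[0,0,0],"delta_rot":[0,0,0],"fingers":0}]'

```text
clock: 12.05
position: [0.4448, -0.2116, 0.1112]
ee_rot: [-0.004, 0.998, 0.065, -0.0]
contact_force: [-0.7, 15.8, 7.1]
width: 0.01
gripper_force: 81.1
```

>>> servo_tool --moves '[{"dp":[0,-0.013,0.001],"delta_rot":[0,0,0],"fingers":0},{"dp":[0,0,0],"delta_rot":[0,0,0],"fingers":0}]'

```text
clock: 12.25
position: [0.4448, -0.2112, 0.1112]
ee_rot: [-0.001, 0.998, 0.066, -0.0]
contact_force: [-1.8, 7.4, 5.0]
width: 0.0103
gripper_force: 80.8
```

>>> servo_tool --moves '[{"dp":[-0.02,0,0],"delta_rot":[0,0,0],"fingers":0},{"dp":[0,0,0],"delta_rot":[0,0,0],"fingers":0}]'

```text
clock: 12.45
position: [0.4413, -0.2117, 0.1112]
ee_rot: [-0.001, 0.998, 0.065, 0.001]
contact_force: [0.6, 9.0, 4.9]
width: 0.0102
gripper_force: 80.7
```

>>> servo_tool --moves '[{"dp":[-0.02,0,0],"delta_rot":[0,0,0],"fingers":0},{"dp":[0,0,0],"delta_rot":[0,0,0],"fingers":0}]'

```text
clock: 12.65
position: [0.4373, -0.2122, 0.1112]
ee_rot: [-0.001, 0.998, 0.065, 0.001]
contact_force: [0.6, 9.2, 3.5]
width: 0.0102
gripper_force: 80.7
```

>>> servo_tool --moves '[{"dp":[-0.015,0,0],"delta_rot":[0,0,0],"fingers":0},{"dp":[0,0,0],"delta_rot":[0,0,0],"fingers":0}]'

```text
clock: 12.85
position: [0.4344, -0.2125, 0.1112]
ee_rot: [-0.001, 0.998, 0.065, 0.001]
contact_force: [-0.4, 9.8, 4.6]
width: 0.01
gripper_force: 80.7
```

>>> servo_tool --moves '[{"dp":[-0.015,0,0],"delta_rot":[0,0,0],"fingers":0},{"dp":[0,0,0],"delta_rot":[0,0,0],"fingers":0}]'

```text
clock: 13.05
position: [0.4315, -0.2129, 0.1112]
ee_rot: [-0.001, 0.998, 0.065, 0.001]
contact_force: [0.9, 9.2, 4.8]
width: 0.0102
gripper_force: 80.7
```

>>> servo_tool --moves '[{"dp":[-0.01,0,0],"delta_rot":[0,0,0],"fingers":0},{"dp":[0,0,0],"delta_rot":[0,0,0],"fingers":0}]'

```text
clock: 13.25
position: [0.4302, -0.213, 0.1112]
ee_rot: [-0.002, 0.998, 0.065, 0.002]
contact_force: [3.1, 10.6, 3.6]
width: 0.01
gripper_force: 80.5
```

Run:
```python
from h import *
np.set_printoptions(precision=4,suppress=True)
R,t,s=tool();print(t,s['contact_force'],s['moment'])
Ct,pt,dt=shot('top','top5');shot('wrist','w5');shot('scene','sc5')
L=cv2.createLineSegmentDetector().detect(cv2.cvtColor(pt,cv2.COLOR_RGB2GRAY))[0][:,0]
ex=np.array([.1247,-.9922]);ey=np.array([.9922,.1247])
for a in L:
    l=np.hypot(a[2]-a[0],a[3]-a[1])
    if l<13 or not(255<a[0]<330 and 170<a[1]<240): continue
    P=ray(Ct,a.reshape(2,2),.034)[:,:2];print(a.round(1),'s',(P@ex).round(4),'y',(P@ey).round(4))
```

```text
[ 0.4302 -0.213   0.1112] [ 3.1351 10.5598  3.5906] [ 1.7263 -0.4364  0.3191]
[311.3 219.4 309.3 203.1] s [0.3895 0.389 ] y [0.3796 0.4284]
[306.9 206.1 300.9 221.2] s [0.381 0.358] y [0.4203 0.3776]
[268.1 175.5 265.  153. ] s [0.276  0.2741] y [0.5235 0.5923]
[293.1 176.9 295.7 195.6] s [0.3498 0.3514] y [0.5117 0.4549]
[318.  229.4 292.  231. ] s [0.406  0.3286] y [0.3483 0.3517]
[291.5 225.8 303.8 207.3] s [0.3288 0.3713] y [0.3671 0.4177]
[262.5 177.6 249.7 194.6] s [0.2587 0.2157] y [0.5187 0.4717]
[267.8 184.1 252.3 206.3] s [0.2724 0.2196] y [0.4975 0.4365]
[279.1 226.7 295.8 204.5] s [0.2923 0.3487] y [0.3682 0.4284]
[263.3 170.6 261.5 155.5] s [0.2634 0.2629] y [0.5395 0.5858]
[314.  193.2 318.6 229.6] s [0.4066 0.4075] y [0.4566 0.3474]
[300.9 202.  287.3 220.9] s [0.3644 0.3182] y [0.4342 0.3826]
[298.9 201.4 270.9 183.3] s [0.3589 0.282 ] y [0.4369 0.499 ]
[281.5 227.9 270.3 245.4] s [0.2988 0.2606] y [0.364  0.3161]
```

>>> servo_tool --moves '[{"dp":[-0.01,0,0],"delta_rot":[0,0,0],"fingers":0},{"dp":[0,0,0],"delta_rot":[0,0,0],"fingers":0}]'

```text
clock: 13.6
position: [0.429, -0.213, 0.1113]
ee_rot: [-0.002, 0.998, 0.066, 0.002]
contact_force: [6.4, 14.0, 3.2]
width: 0.0101
gripper_force: 80.7
```

>>> servo_tool --moves '[{"dp":[-0.01,0,0],"delta_rot":[0,0,0],"fingers":0},{"dp":[0,0,0],"delta_rot":[0,0,0],"fingers":0}]'

```text
clock: 13.8
position: [0.4283, -0.2131, 0.1115]
ee_rot: [-0.002, 0.998, 0.065, 0.004]
contact_force: [8.7, 15.2, 2.3]
width: 0.0101
gripper_force: 80.7
```

>>> servo_tool --moves '[{"dp":[0,0,0],"delta_rot":[0,0,0],"fingers":0}]'

```text
clock: 13.9
position: [0.4283, -0.213, 0.1115]
ee_rot: [-0.002, 0.998, 0.065, 0.004]
contact_force: [8.7, 15.6, 2.6]
width: 0.0101
gripper_force: 80.8
```

Run:
```python
from h import *
np.set_printoptions(precision=4,suppress=True)
R,t,s=tool();print(t,s['contact_force'],s['moment'],R[:,0])
Ct,pt,dt=load('top5');C,p,d=shot('wrist','w6')
cv2.imwrite('pics/c6.png',np.vstack([p,cv2.resize(pt[170:240,235:330],(512,216),interpolation=cv2.INTER_CUBIC)])[:,:,::-1])
```

```text
[ 0.4283 -0.213   0.1115] [ 8.6752 15.6383  2.6239] [ 2.4446 -1.51    0.6478] [0.9914 0.1303 0.0077]
```

View pics/c6.png

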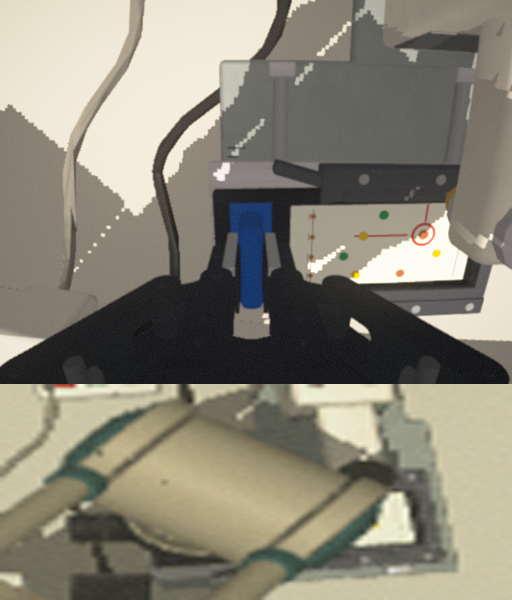

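The wrist half shows the cassette home between the rails, with the ring at (423,235) and the head's overarm at right. The carriage stop was felt at about TCP x=0.431 (travel 0). Now I'll shift it along +y by about 28 mm.

>>> servo_tool --moves '[{"dp":[0.03,0,0],"delta_rot":[0,0,0],"fingers":0},{"dp":[0.03,0,0],"delta_rot":[0,0,0],"fingers":0},{"dp":[0.03,0,0],"delta_rot":[0,0,0],"fingers":0},{"dp":[0.03,0,0],"delta_rot":[0,0,0],"fingers":0},{"dp":[0,0,0],"delta_rot":[0,0,0],"fingers":0}]'

```text
clock: 14.45
position: [0.4493, -0.2107, 0.1112]
ee_rot: [-0.001, 0.998, 0.065, 0.0]
contact_force: [-0.3, 8.2, 4.9]
width: 0.01
gripper_force: 80.8
```

>>> servo_tool --moves '[{"dp":[0.02,0,0],"delta_rot":[0,0,0],"fingers":0},{"dp":[0,0,0],"delta_rot":[0,0,0],"fingers":0}]'

```text
clock: 14.65
position: [0.4528, -0.2102, 0.1111]
ee_rot: [-0.001, 0.998, 0.065, -0.0]
contact_force: [-1.5, 7.5, 5.8]
width: 0.01
gripper_force: 80.9
```

Run:
```python
from h import *
np.set_printoptions(precision=4,suppress=True)
R,t,s=tool();print(t,s['contact_force'],s['moment'],R[:,0])
C,p,d=shot('wrist','w7')
```

```text
[ 0.4528 -0.2102  0.1111] [-1.4836  7.4875  5.79  ] [ 1.1672  0.2197 -0.1416] [ 0.9914  0.1307 -0.0001]
```

>>> servo_tool --moves '[{"dp":[0.034,0,0],"delta_rot":[0,0,0],"fingers":0},{"dp":[0,0,0],"delta_rot":[0,0,0],"fingers":0},{"dp":[0,0,0],"delta_rot":[0,0,0],"fingers":0}]'

```text
clock: 15.0
position: [0.4598, -0.2093, 0.1112]
ee_rot: [-0.001, 0.998, 0.065, 0.0]
contact_force: [-1.3, 8.3, 5.0]
width: 0.0104
gripper_force: 80.8
```

Run:
```python
from h import *
np.set_printoptions(precision=4,suppress=True)
R,t,s=tool();print(t,s['contact_force'],s['moment'],R[:,0])
C,p,d=shot('wrist','w8')
cv2.imwrite('pics/c8.png',cv2.resize(p[150:310,330:512],(682,600),interpolation=cv2.INTER_CUBIC)[:,:,::-1])
```

```text
[ 0.4598 -0.2093  0.1112] [-1.2796  8.2537  4.9504] [ 1.2602  0.1827 -0.1211] [0.9914 0.1305 0.0006]
```

View pics/c8.png

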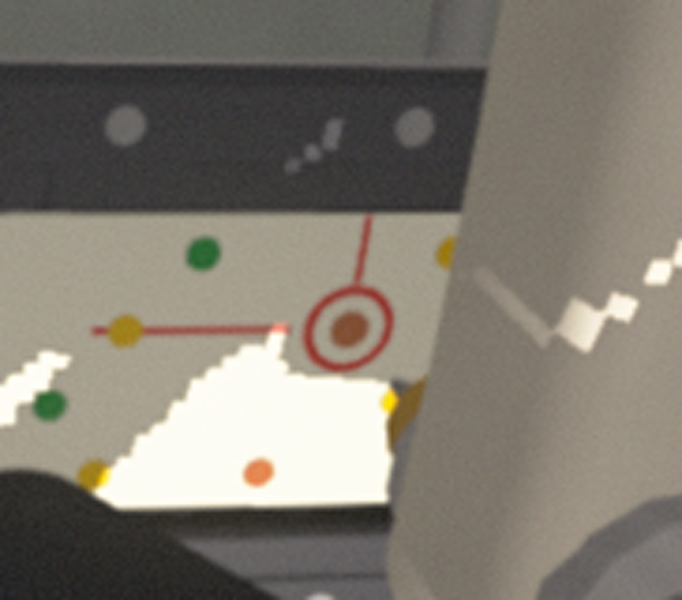

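The crop shows the ring at (349,328) just left of the overarm. A brass and grey needle holder pokes out at about (400,400). I'll work out where the needle tip should project and read the pixels there numerically.

Run:
```python
from h import *
np.set_printoptions(precision=4,suppress=True)
C,p,d=load('w8')
s=682/182
uv=np.array([349/s+330-.37,328/3.75+150-.37])
g=ray(C,[uv],.032)[0];print('ring px',uv,'world',g, 'tip exp px',proj(C,[g+[0,0,.0135]]),'head holder exp',proj(C,[g+[0,0,z] for z in (.02,.03,.038)]).round(1).tolist())
print('cam',C[3])
for v in range(236,278): print(v,' '.join('%02x%02x%02x'%tuple(p[v,u]) for u in range(424,448)))
```

```text
ring px [422.7649 237.0967] world [ 0.4758 -0.3016  0.032 ] tip exp px [[436.4846 248.1999]] head holder exp [[443.8, 254.2], [456.3, 264.4], [467.3, 273.4]]
cam [ 0.5325 -0.1991  0.1801]
236 815033 7e4f37 7e4c33 835840 917b67 a39787 a7a191 a39889 9d796c 994742 98534a a08a7c a19988 a39c8b a29c8b a39c8b a49c8b a39b8b a09c8d a49d8a a49e8c a39c89 9d9587 877f71
237 7f4d33 804e31 804d32 865944 937d69 a29888 a49f8c a19987 997464 924238 985a50 9e8c7c 9e9987 a49f8f a39c8c a49c8b a29b89 a39e8c 9f9b89 a39c8b a09a88 a39c8b 999483 7e776c
238 814c32 7e4e32 814e37 856149 988774 a49c89 a59e8d 9f8b7c 976357 914036 9c6c60 a69785 a59e8f a49e8c a49c8b a79e8f 9e9886 a59c8c a19c8a a49d8c a6a08e a09989 948c7f 80786d
239 7e4d31 804e30 825137 8e705c 9f9382 a39c8c a39a88 9c7f70 974e45 924339 9e796b a19486 a39d8b a39c8d a39b8a a29e8d a49d8b a39b8a a39c8e a39d8b a39e8a 9f9a89 8d8678 7c7769
240 7e4d33 855a42 8c6752 988673 a49d8b a59e8f a19484 9c7467 934439 985449 9e877a a59c8c a59f8f a7a08e a49e8c a0998a a49d8a a39d8c a59e8c a19d8b a29b8a 9a9584 8b8477 80786d
241 895f47 927562 998873 a39887 a4a08d a39989 9e8274
[... 5611 characters left out ...]
d7569 7e756a
274 fdfcf2 fdfcf2 fdfbf2 fdfcf3 fdfbf2 fdfcf2 fdfcf3 fdfcf3 fefdf2 f4efdd b1aa99 726d69 6a6664 6a6560 746e68 7d7969 80786c 7e7769 80776a 7b7668 7f776a 7e766b 7e776b 7b7368
275 fdfcf2 fdfbf1 fdfcf3 fdfcf2 fdfcf2 fdfbf1 fdfcf3 fefcf3 fefcf1 eae5ce 9b9587 6a6763 676260 6f6a66 777166 7c7368 7f786a 7c7669 7d7669 7a7367 7d7666 7e7669 7d756a 7d7569
276 fdfcf2 fdfcf3 fdfbf1 fdfbf1 fdfcf3 fdfcf3 fdfcf3 fefcf3 fefcee e3dcc2 8b867c 67615e 67645f 6c6763 787268 7c7769 80796b 7e7969 7e776c 7c7566 7f766b 7d7568 7f766c 7c756b
277 fdfbf2 fdfcf3 fdfbf3 fdfcf3 fdfbf2 fdfcf3 fdfcf3 fefdf3 fdf9ea d2c9b1 847e74 696560 686562 736d68 7d756a 7e7569 7d7768 7d766a 7f776c 7c7468 7a7666 7e756a 7c7569 7c7367
```

Run:
```python
from h import *
np.set_printoptions(precision=4,suppress=True)
C,p,d=load('w8');X=cloud(C,d)
print('w8 z(mm)');
for v in range(247,262): print(v,' '.join('%3d'%(X[v,u,2]*1000) if np.isfinite(X[v,u,2]) else ' --' for u in range(430,448)))
for zt in (.0455,):
    T=ray(C,[[435.5,251.5]],zt)[0];print('tip world',T)
    for nm in ('w7','w6'): print(nm,proj(load(nm)[0],[T,T+[0,0,.01],T+[0,0,.02]]))
C,p,d=load('w6');X=cloud(C,d);c=proj(C,[T])[0].round().astype(int);print('w6 patch R-chan / b-r')
for v in range(c[1]-9,c[1]+14): print(v,' '.join('%02x%s'%(p[v,u,0],'b' if int(p[v,u,0])-int(p[v,u,2])>45 else '.') for u in range(c[0]-10,min(c[0]+24,512))))
print('z')
for v in range(c[1]-4,c[1]+14,2): print(v,' '.join('%3d'%(X[v,u,2]*1000) if np.isfinite(X[v,u,2]) else ' --' for u in range(c[0]-8,min(c[0]+20,512))))
```

```text
w8 z(mm)
247  29  31  31  31  30  31  32  33  30  30  31  30  30  30  31  72  72  74
248  30  30  32  31  31  31  30  32  31  31  30  31  31  30  70  71  72  74
249  31  31  31  30  32  31  31  31  31  31  30  30  32  31  70  71  73  74
250  31  30  30  32  30  30  31  31  30  30  30  30  54  54  71  72  74  75
251  31  31  31  31  31  45  46  47  47  31  31  56  --  56  70  72  74  74
252  30  31  31  31  45  45  46  48  47  55  54  57  56  56  72  71  74  75
253  29  30  31  31  45  46  47  48  54  55  55  56  56  70  72  73  74  75
254  30  32  31  31  30  46  47  47  56  56  57  56  57  70  73  73  73  75
255  32  30  31  31  32  32  48  55  56  56  57  57  58  70  72  74  75  75
256  31  30  30  31  32  30  54  56  56  57  58  57  58  72  72  74  76  76
257  31  31  31  30  31  54  56  56  58  58  58  59  70  71  73  73  75  77
258  31  30  30  31  32  55  57  56  58  58  59  59  70  70  72  74  75  75
259  30  31  31  31  54  56  56  58  58  59  59  58  71  71  74  74  75  75
260  30  30  31  31  55  56  56  --  57  59  59  64  71  72  72  74  75  75
261  31  31  31  55  56  56
[... 3806 characters left out ...]
  78
195  36  37  36  36  37  36  45  47  54  56  56  57  58  57  65  65  70  73  73  74  75  75  76  76  76  78  78  78
197  37  36  37  37  35  37  37  56  55  56  57  57  66  64  67  70  72  73  74  75  75  75  75  76  77  78  79  78
199  36  37  36  35  37  36  54  56  56  56  58  64  66  66  67  71  71  72  74  75  74  76  76  77  77  77  79  78
201  36  36  36  37  36  36  55  57  56  58  64  67  67  67  67  70  72  74  73  74  75  76  77  76  77  77  79  79
203  31  31  31  32  32  31  55  56  56  58  65  66  67  67  69  72  73  74  74  74  --  77  77  76  78  79  79  79
205  31  31  31  31  31  32  55  56  57  64  65  67  67  68  71  --  73  75  75  75  76  76  77  77  78  80  79  79
```

```bash
cat > ringneedle.py <<'E'
from h import *
np.set_printoptions(precision=4,suppress=True)
ex=np.array([.127,-.9919]);ey=np.array([.9919,.127])
def meas(nm):
    C,p,d=load(nm);X=cloud(C,d);H,S,V=cv2.split(cv2.cvtColor(p,cv2.COLOR_RGB2HSV))
    Z=X[...,2];v,u=np.indices(d.shape)
    red=((H<9)|(H>172))&(S>100)&(u>405)&(u<446)&(v>200)&(v<275)&(Z<.036)&(Z>.027)
    br=((H<14)|(H>172))&(S>100)&(u>405)&(u<446)&(v>200)&(v<275)&(Z<.036)&(Z>.027)
    n,l,st,ce=cv2.connectedComponentsWithStats(red.astype(np.uint8),connectivity=8)
    out=[]
    for i in range(1,n):
        if st[i,4]>25: out.append((st[i],ce[i]))
    nd=(Z>.0425)&(Z<.0495)&(u>425)&(v>180)&(v<270)
    n2,l2,st2,ce2=cv2.connectedComponentsWithStats(nd.astype(np.uint8));i=1+np.argmax(st2[1:,4])
    print(nm,'reds',[(a.tolist(),b.round(1).tolist()) for a,b in out],'needle',st2[i].tolist(),ce2[i].round(2),'z',np.nanmean(Z[l2==i]),'xy',np.nanmean(X[l2==i],0))
    return C
if __name__=='__main__':
    for nm in ('w6','w7','w8'):
        C=meas(nm)
E
python3 ringneedle.py
```

```text
w6 reds [([425, 205, 4, 17, 26], [426.4, 212.7]), ([411, 223, 24, 23, 132], [422.1, 233.4])] needle [445, 193, 3, 3, 8] [445.88 193.88] z 0.045906089668263685 xy [ 0.4733 -0.3009  0.0459]
w7 reds [([411, 208, 24, 41, 169], [423.0, 233.1])] needle [436, 238, 5, 6, 16] [438.25 240.19] z 0.04645283412638361 xy [ 0.4736 -0.3012  0.0465]
w8 reds [([411, 208, 24, 41, 179], [422.9, 233.8])] needle [434, 251, 5, 5, 17] [436.   252.53] z 0.04693882070379523 xy [ 0.474  -0.3011  0.0469]
```

>>> servo_tool --moves '[{"dp":[-0.012,0,0],"delta_rot":[0,0,0],"fingers":0},{"dp":[0,0,0],"delta_rot":[0,0,0],"fingers":0},{"dp":[0,0,0],"delta_rot":[0,0,0],"fingers":0}]'

```text
clock: 15.35
position: [0.4578, -0.2095, 0.1111]
ee_rot: [-0.001, 0.998, 0.065, 0.001]
contact_force: [-0.1, 9.4, 4.1]
width: 0.0105
gripper_force: 80.6
```

Run:
```python
from ringneedle import *
shot('wrist','w9');C=meas('w9');print(ray(C,[[422.5,237]],.032))
```

```text
w9 reds [([411, 208, 24, 40, 170], [423.0, 233.2])] needle [435, 248, 4, 4, 12] [436.33 249.08] z 0.046134108644214376 xy [ 0.4736 -0.3014  0.0461]
[[ 0.4739 -0.3017  0.032 ]]
```

```bash
cat >> ringneedle.py <<'E'
def fit(nm,dz=0):
    C,p,d=load(nm);H,S,V=cv2.split(cv2.cvtColor(p,cv2.COLOR_RGB2HSV));v,u=np.indices(d.shape);Z=cloud(C,d)[...,2]
    red=((H<9)|(H>172))&(S>95)&(u>405)&(u<446)&(v>200)&(v<275)&(Z<.036)&(Z>.027)
    P=ray(C,np.c_[u[red],v[red]],.032)[:,:2]
    c=ray(C,[[422.5,237]],.032)[0,:2]
    for _ in range(10):
        q=np.hypot(*(P-c).T);Q=P[(q>.0045)&(q<.0085)]
        A=np.c_[2*Q,np.ones(len(Q))];s=np.linalg.lstsq(A,(Q**2).sum(1),rcond=None)[0];c=s[:2]
    T=np.array([.4734,-.3015])
    print(nm,'ring',c,'r',np.sqrt(s[2]+c@c),'needle-ring s,y mm',((T-c)@ex*1000).round(2),((T-c)@ey*1000).round(2))
E
python3 -c "
from ringneedle import *
for n in ('w8','w9'): fit(n)
for n in ('w6','w7','w8','w9'):
    C,p,d=load(n);Z=cloud(C,d)[...,2];v,u=np.indices(d.shape);m=(Z>.043)&(Z<.0467)&(u>425)&(v>180)&(v<270)
    m=big(m);c=[u[m].mean(),v[m].mean()];print(n,m.sum(),c,ray(C,[c],.0462))"
```

```text
w8 ring [ 0.4757 -0.3016] r 0.006304679709120845 needle-ring s,y mm -0.36 -2.32
w9 ring [ 0.4741 -0.3017] r 0.006268866449375635 needle-ring s,y mm -0.3 -0.63
w6 6 [np.float64(445.6666666666667), np.float64(193.66666666666666)] [[ 0.4734 -0.3006  0.0462]]
w7 6 [np.float64(437.3333333333333), np.float64(239.33333333333334)] [[ 0.4739 -0.3008  0.0462]]
w8 6 [np.float64(434.8333333333333), np.float64(252.33333333333334)] [[ 0.4737 -0.301   0.0462]]
w9 9 [np.float64(436.22222222222223), np.float64(248.77777777777777)] [[ 0.4738 -0.3013  0.0462]]
```

>>> servo_tool --moves '[{"dp":[-0.001,-0.008,-0.002],"delta_rot":[0,0,0],"fingers":0},{"dp":[0,0,0],"delta_rot":[0,0,0],"fingers":0},{"dp":[0,0,0],"delta_rot":[0,0,0],"fingers":0.3},{"dp":[0,0,0],"delta_rot":[0,0,0],"fingers":0.5},{"dp":[0,0,0],"delta_rot":[0,0,0],"fingers":0.5}]'

```text
clock: 15.9
position: [0.4574, -0.2105, 0.1116]
ee_rot: [0.001, 0.998, 0.066, 0.001]
contact_force: [-0.2, -0.0, 0.8]
width: 0.0425
gripper_force: 0.0
```

Run:
```python
from ringneedle import *
shot('wrist','w10');C=meas('w10');fit('w10');R,t,s=tool();print(t,s['contact_force'],R[:,0],R[:,2],s['width'])
```

```text
w10 reds [([422, 207, 4, 17, 26], [423.2, 214.4]), ([408, 225, 24, 22, 142], [419.4, 235.0])] needle [431, 246, 6, 6, 21] [433.29 248.05] z 0.04654921406587629 xy [ 0.4736 -0.3012  0.0465]
w10 ring [ 0.4739 -0.3015] r 0.00621552846678528 needle-ring s,y mm -0.1 -0.5
[ 0.4573 -0.2104  0.1115] [ 0.4501  0.5615 -0.0249] [0.9913 0.1314 0.0009] [ 0.0011 -0.0014 -1.    ] 0.04284459230588529
```

>>> servo_tool --moves '[{"dp":[0,0,-0.05],"delta_rot":[0,0,0],"fingers":0.5},{"dp":[0,0,-0.13],"delta_rot":[0,0,0],"fingers":0.5},{"dp":[0,0,-0.14],"delta_rot":[0,0,0],"fingers":0.3},{"dp":[0,0,-0.14],"delta_rot":[0,0,0],"fingers":0},{"dp":[0,0,-0.14],"delta_rot":[0,0,0],"fingers":0}]'

```text
clock: 16.45
position: [0.4568, -0.2097, 0.2333]
ee_rot: [0.001, 0.998, 0.066, 0.0]
contact_force: [1.1, -0.0, 0.3]
width: 0.0005
gripper_force: 0.0
```

Run:
```python
from ringneedle import *
C,p,d=shot('wrist','w11');R,t,s=tool();print(t,R[:,0],R[:,2],s['width'])
X=cloud(C,d);Z=X[...,2]
m=(Z>.112)&(Z<.135)&(p.max(2)<80)&(np.indices(Z.shape)[0]>150);m=big(m);Q=X[m];k=contour(m);print('knob px',m.sum(),cv2.minEnclosingCircle(k),'z',np.nanpercentile(Q[:,2],[10,50,90]))
c=ray(C,[cv2.minEnclosingCircle(k)[0]],.126)[0];print('knob',c,'bbox centroid',np.nanmean(Q,0))
D=(np.array([.4735,-.3013,0])-t)@R;print('tool delta to needle',D,' to knob',(c-t)@R)
```

```text
[ 0.4589 -0.211   0.2379] [0.9913 0.1315 0.0077] [ 0.0085 -0.0058 -0.9999] 0.00013219866923466577
knob px 1645 ((393.0, 213.5), 24.192039489746094) z [0.1197 0.1244 0.1255]
knob [ 0.4756 -0.2973  0.126 ] bbox centroid [ 0.4753 -0.2985  0.1234]
tool delta to needle [0.0008 0.0898 0.2385]  to knob [0.0043 0.087  0.1125]
```

>>> servo_tool --moves '[{"dp":[0.007,0.15,0],"delta_rot":[0,0,0],"fingers":0},{"dp":[0.007,0.16,0],"delta_rot":[0,0,0],"fingers":0},{"dp":[0.007,0.15,0],"delta_rot":[0,0,0],"fingers":0},{"dp":[0,0,0],"delta_rot":[0,0,0],"fingers":0},{"dp":[0,0,0],"delta_rot":[0,0,0],"fingers":0}]'

```text
clock: 17.0
position: [0.4729, -0.3006, 0.2315]
ee_rot: [-0.0, 0.998, 0.065, -0.0]
contact_force: [0.3, -0.2, 0.3]
width: 0.0004
gripper_force: 0.0
```

>>> servo_tool --moves '[{"dp":[0,0,0.05],"delta_rot":[0,0,0],"fingers":0},{"dp":[0,0,0.05],"delta_rot":[0,0,0],"fingers":0},{"dp":[0,0,0],"delta_rot":[0,0,0],"fingers":0}]'

```text
clock: 17.3
position: [0.472, -0.2986, 0.2093]
ee_rot: [-0.002, 0.998, 0.066, -0.002]
contact_force: [-0.2, 0.4, -0.3]
width: -0.0003
gripper_force: 0.0
```

>>> servo_tool --moves '[{"dp":[0,0,0.02],"delta_rot":[0,0,0],"fingers":0},{"dp":[0,0,0],"delta_rot":[0,0,0],"fingers":0}]'

```text
clock: 17.5
position: [0.473, -0.2997, 0.2068]
ee_rot: [-0.0, 0.998, 0.066, -0.0]
contact_force: [-0.6, 0.3, 0.4]
width: -0.0001
gripper_force: 0.0
```

>>> servo_tool --moves '[{"dp":[0,0,0.015],"delta_rot":[0,0,0],"fingers":0},{"dp":[0,0,0.015],"delta_rot":[0,0,0],"fingers":0},{"dp":[0,0,0],"delta_rot":[0,0,0],"fingers":0}]'

```text
clock: 17.8
position: [0.4729, -0.3001, 0.2009]
ee_rot: [-0.0, 0.998, 0.066, -0.0]
contact_force: [-1.6, 0.2, -0.1]
width: -0.0002
gripper_force: 0.0
```

>>> servo_tool --moves '[{"dp":[0,0,0.015],"delta_rot":[0,0,0],"fingers":0},{"dp":[0,0,0.01],"delta_rot":[0,0,0],"fingers":0},{"dp":[0,0,0],"delta_rot":[0,0,0],"fingers":0}]'

```text
clock: 18.1
position: [0.4731, -0.3003, 0.1962]
ee_rot: [0.0, 0.998, 0.066, 0.0]
contact_force: [0.0, -0.3, -0.1]
width: 0.0
gripper_force: 0.0
```

>>> servo_tool --moves '[{"dp":[0,0,0.01],"delta_rot":[0,0,0],"fingers":0},{"dp":[0,0,0.01],"delta_rot":[0,0,0],"fingers":0},{"dp":[0,0,0],"delta_rot":[0,0,0],"fingers":0}]'

```text
clock: 18.4
position: [0.4731, -0.3002, 0.192]
ee_rot: [-0.0, 0.998, 0.066, -0.0]
contact_force: [0.4, 0.5, 0.1]
width: 0.0002
gripper_force: 0.2
```

>>> servo_tool --moves '[{"dp":[0,0,0.01],"delta_rot":[0,0,0],"fingers":0},{"dp":[0,0,0],"delta_rot":[0,0,0],"fingers":0}]'

```text
clock: 18.6
position: [0.4731, -0.3002, 0.1901]
ee_rot: [-0.0, 0.998, 0.066, -0.0]
contact_force: [0.3, -0.5, 0.3]
width: -0.0001
gripper_force: 0.1
```

Run:
```python
from ringneedle import *
C,p,d=shot('wrist','w12');R,t,s=tool();print(t,R[:,2],s['contact_force'],s['moment'])
X=cloud(C,d);P=(X-t)@R;v,u=np.indices(d.shape)
# points near tool axis
m=(abs(P[...,1])<.03)&(abs(P[...,0])<.03)&(P[...,2]>.03)&(P[...,2]<.12)
print(m.sum())
for r in range(190,384,6):
    print(r,[(c,tuple((P[r,c]*1000).round().astype(int)),p[r,c].tolist()) if np.isfinite(P[r,c,2]) else None for c in (235,251,267)])
```

```text
[ 0.473  -0.3001  0.19  ] [-0.0003  0.0002 -1.    ] [0.6534 0.4945 0.3285] [-0.0366 -0.0356 -0.0587]
5493
190 [(235, (np.int64(25), np.int64(-10), np.int64(99)), [157, 148, 132]), (251, (np.int64(25), np.int64(-1), np.int64(98)), [158, 148, 135]), (267, (np.int64(26), np.int64(8), np.int64(97)), [159, 147, 133])]
196 [(235, (np.int64(22), np.int64(-10), np.int64(98)), [152, 143, 128]), (251, (np.int64(22), np.int64(-1), np.int64(96)), [156, 148, 134]), (267, (np.int64(22), np.int64(8), np.int64(97)), [156, 146, 132])]
202 [(235, (np.int64(18), np.int64(-10), np.int64(98)), [152, 140, 127]), (251, (np.int64(18), np.int64(-1), np.int64(97)), [157, 148, 132]), (267, (np.int64(18), np.int64(8), np.int64(97)), [159, 150, 135])]
208 [(235, (np.int64(15), np.int64(-10), np.int64(97)), [152, 145, 131]), (251, (np.int64(14), np.int64(-1), np.int64(98)), [160, 148, 133]), (267, (np.int64(15), np.int64(8), np.int64(97)), [160, 152, 135])]
214 [(235, (np.int64(11), np.int64(-10), np.int64(97)), [153, 144, 129]), (251, (np.int64(12), np.int64(-1), np.int64(93)), [105, 99, 98]), (267, (np.int64(12
[... 4932 characters left out ...]
p.int64(-11)), [24, 23, 24]), (267, (np.int64(11), np.int64(3), np.int64(-11)), [22, 23, 27])]
370 [(235, (np.int64(12), np.int64(-5), np.int64(-13)), [26, 27, 31]), (251, (np.int64(11), np.int64(-1), np.int64(-13)), [20, 16, 18]), (267, (np.int64(11), np.int64(3), np.int64(-12)), [31, 28, 30])]
376 [(235, (np.int64(11), np.int64(-5), np.int64(-14)), [18, 22, 26]), (251, (np.int64(11), np.int64(-1), np.int64(-14)), [14, 16, 20]), (267, (np.int64(11), np.int64(3), np.int64(-14)), [24, 25, 30])]
382 [(235, (np.int64(11), np.int64(-5), np.int64(-16)), [17, 23, 22]), (251, (np.int64(11), np.int64(-1), np.int64(-16)), [18, 25, 24]), (267, (np.int64(11), np.int64(3), np.int64(-16)), [26, 25, 29])]
```

The knob top now reads about 0.117 m, so it is going down with the fingers. I'll carry on to the end stop.

>>> servo_tool --moves '[{"dp":[0,0,0.01],"delta_rot":[0,0,0],"fingers":0},{"dp":[0,0,0],"delta_rot":[0,0,0],"fingers":0}]'

```text
clock: 18.85
position: [0.473, -0.3002, 0.188]
ee_rot: [-0.0, 0.998, 0.066, -0.0]
contact_force: [0.2, 0.5, 0.6]
width: -0.0002
gripper_force: 0.0
```

>>> servo_tool --moves '[{"dp":[0,0,0.01],"delta_rot":[0,0,0],"fingers":0},{"dp":[0,0,0],"delta_rot":[0,0,0],"fingers":0}]'

```text
clock: 19.05
position: [0.4731, -0.3002, 0.1866]
ee_rot: [0.0, 0.998, 0.066, 0.0]
contact_force: [-0.3, 1.7, 4.0]
width: 0.0002
gripper_force: 1.9
```

>>> servo_tool --moves '[{"dp":[0,0,0.01],"delta_rot":[0,0,0],"fingers":0},{"dp":[0,0,0],"delta_rot":[0,0,0],"fingers":0}]'

```text
clock: 19.25
position: [0.4731, -0.3002, 0.1865]
ee_rot: [0.0, 0.998, 0.066, 0.0]
contact_force: [-3.3, 2.9, 14.6]
width: -0.0002
gripper_force: 7.3
```

>>> servo_tool --moves '[{"dp":[0,0,-0.03],"delta_rot":[0,0,0],"fingers":0},{"dp":[0,0,-0.1],"delta_rot":[0,0,0],"fingers":0},{"dp":[0,0,-0.15],"delta_rot":[0,0,0],"fingers":0},{"dp":[-0.02,-0.15,0],"delta_rot":[0,0,0],"fingers":0},{"dp":[-0.02,-0.15,0],"delta_rot":[0,0,0],"fingers":0}]'

```text
clock: 19.75
position: [0.4577, -0.242, 0.2409]
ee_rot: [0.001, 0.998, 0.065, 0.001]
contact_force: [0.2, 0.8, 0.0]
width: -0.0002
gripper_force: 0.0
```

>>> servo_tool --moves '[{"dp":[-0.02,-0.16,0.1],"delta_rot":[0,0,0],"fingers":0},{"dp":[0,0,0.15],"delta_rot":[0,0,0],"fingers":0},{"dp":[0,0,0.1],"delta_rot":[0,0,0],"fingers":0},{"dp":[0,0,0],"delta_rot":[0,0,0],"fingers":0},{"dp":[0,0,0],"delta_rot":[0,0,0],"fingers":0}]'

```text
clock: 20.25
position: [0.4493, -0.2108, 0.1703]
ee_rot: [-0.0, 0.998, 0.066, -0.0]
contact_force: [0.9, -0.3, 1.5]
width: 0.0
gripper_force: 0.0
```

Run:
```python
from h import *
np.set_printoptions(precision=4,suppress=True)
C,p,d=shot('wrist','w13');R,t,s=tool();print(t,s['clock'],s['contact_force'])
X=cloud(C,d);Z=X[...,2];v,u=np.indices(d.shape);H,S,V=cv2.split(cv2.cvtColor(p,cv2.COLOR_RGB2HSV))
near=np.hypot(X[...,0]-.4738,X[...,1]+.3013)<.02
k=near&(p.max(2)<70)&(Z>.1);print('knob z',k.sum(),np.nanpercentile(Z[k],[50,90]))
red=((H<9)|(H>172))&(S>95)&near&(Z<.036)&(Z>.026);print('red',red.sum())
P=ray(C,np.c_[u[red],v[red]],.032)[:,:2];c=np.array([.4738,-.3015])
for _ in range(10):
    q=np.hypot(*(P-c).T);Q=P[(q>.0045)&(q<.0085)];a=np.linalg.lstsq(np.c_[2*Q,np.ones(len(Q))],(Q**2).sum(1),rcond=None)[0];c=a[:2]
print('ring',c,len(Q))
n=near&(Z>.0325)&(Z<.044);print('needle low pts',n.sum(),np.nanmean(X[n],0) if n.any() else '')
for w in range(218,262,2): pass
```

```text
[ 0.4498 -0.2111  0.171 ] 20.3 [-0.5409 -0.4072 -0.2973]
knob z 2965 [0.1122 0.1135]
red 81
ring [ 0.474  -0.3015] 55
needle low pts 50 [ 0.4721 -0.2941  0.034 ]
```

```bash
python3 -c "
from rig import manip
print(manip.sign_off())"
```

```text
the job is handed in; nothing more can be done
None
```

The job is handed in at about 20 s: the cassette is fully home, the ringed spot measured within about 0.5 mm of the needle, and the knob is fully down (top at 0.114 m), with the gripper clear of everything.

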